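# Latch the camera case

## Robot

A 7-joint arm with a two-finger parallel gripper is mounted at the origin on a cart in front of the work surface, level with it; the furniture and walls round the work are solid. World frame = base frame: x ahead of the robot, y to its left, z up, the work surface at z = 0. Lengths are in m, angles in rad, forces in N, time in s.
With the tool pointing down it reaches from about 0.425 to 0.875 m from the base axis. Payload 4.7 kg.
Tool frame: the origin (TCP) lies at the very end of the fingers, on their centre line; the grasp point (between the pads) lies 19 mm behind it; z points along the fingers, y is the line along which they close (so a half turn about z gives the same grasp; the last joint's range is limited). The gripper opens to 87 mm and grips with 3 to 60 N. Pads are 19 mm wide; open, the fingers measure 117 mm over their backs; the gripper's body (75 mm by 190 mm) begins 51 mm behind the grasp point.
Start: joints at [1.317, 0.321, -0.07, 1.45, 0.023, 1.371, -0.057], TCP at [0.172, -0.627, 0.188] pointing down, gripper open.
Joint ranges: [-2.86, 2.86], [-0.3, 2.09], [-1.38, 1.24], [0.06, 2.45], [-1.56, 4.7], [0.09, 2.05], [-2.69, 2.69]. Speed limits (rad/s): [2.57, 2.57, 3.14, 3.14, 3.14, 3.14, 3.14].

## Interface

Orientations are given as a rotation vector (axis times angle).
In Python, from bench import ctrl, vision gives the robot as it stands.
- The arm moves only by the tool jog_arm, never from a script. Its argument "increments" is a list of rows, each an object of numbers: "tx", "ty", "tz": the shift along the tool's x, y, z in mm; "wx", "wy", "wz": the turn, a rotation vector about the tool's x, y, z in rad; "gripper": the opening, from 0 (shut) to 1 (fully open). In form: [{"tx": .., "ty": .., "tz": .., "wx": .., "wy": .., "wz": .., "gripper": ..}, ...]. A call has exactly 5 rows; each row is the pose to reach, as a shift and turn from the pose commanded when the call began, along the tool's axes at that moment; what a row does not reach only later rows make up. A row lasts 1/12 s, in which the tool goes at most 41.7 mm and 7.16 degrees, less where a joint would pass 70% of its speed; a pose out of reach is approached as far as the arm can. A call with a gripper value outside its range is refused whole. The fingers move at their own pace and stop on an object; "grip_force" is the grip in N (left out, the last holds). Time passes only in rows, so rows that repeat a pose let the fingers close, or fill a call up. It gives the time, the measured TCP pose, the force, the opening and the grip force at its end, in the units of the state.
- ctrl.get_state(): the state, without advancing time (a new reading comes with each control period).
- vision.get_image(name): name is "scene" or "top" or "wrist"; returns a dict with "color" (480x640x3 uint8, blue, green, red), "fx", "fy", "cx", "cy" (pixels), "extrinsics" (4x4, takes a point from world to camera coordinates). Camera axes: x right, y down, z forward; pixel columns grow to the right and rows downward; lengths in m; the calibration is good to about 2 mm. A picture is of the moment at which its call begins. There is no depth.
- ctrl.close_job(): hands the job in; it is judged then, once.
Trained networks look in the newest picture that a camera, given by its name, has taken for a name from the list of things; names that differ only in an ending like _2 or _b are one class to them, and where a whole thing is asked for, a point or a joint stands for the part that bears it (a point fixed in the world has none). Each returns a list of dicts, best first, with "conf" (0 to 1); they miss things now and then, are a little off and sometimes report something else, mostly with a low value. They report only what shows in the picture. A call takes as long as a camera call.
- vision.spot_in(camera, thing): "bbox" ([left, top, right, bottom] in pixels, round what is visible of it).
The state is a dict: "time": time; "joint_positions": joint angles; "qd": joint speeds; "joint_torque": joint torques, N m; "position": TCP position; "tool_rot": TCP orientation; "ft_force": force on the tool from outside, world axes, zero at the start; "torque": the same for the moment, N m; "grip_width": opening from 0.0 (shut) to 1.0 (fully open); "grip_force": force on a finger pad.
Only numpy, scipy, OpenCV 4.12 (cv2) and the standard library are available. Lean on these libraries where they do the work, as an engineer would, in place of code of your own. Each camera call takes 0.05 s, during which the arm holds its last target. There are 200 camera calls.

## Task

The small orange camera case stands on its hinge edge with the lid half a little ajar and its draw latch undone. Take the latch loop by its black roller knob, hook it over the keeper on the lid, then press the lever down flat past centre so that the lid is drawn shut and stays so. Feel your way and do not force it (no more than about 25 N on the lever or the lid), and leave the other things on the bench alone.

Things in the scene. Friction and masses are not known exactly. Their poses are not given: they have to be found in the camera images.
- case: small orange hard case, fixed, standing on its hinge edge: 160 mm along x, 170 mm along y, 85 mm high, origin under its centre. x points level across the split, from the base half (with the lever) to the lid half (with the keeper); y runs along the split and all latch pins; z up. The split is at x = +13 mm; the top face is flat there but for the latch in the middle
- latch_seat (a point): point on the case's top face (85 mm above the bench), 18 mm to the -x side of its centre, straight below the lever's pivot pin; axes as the case. The pivot lies 10 mm above it plus 0 to 7 mm: the latch foot stands on shims whose thickness differs from case to case and is not measured. The red-ended lever is 24 mm wide (y) and reaches 59 mm from the pivot
- lever (a joint): lever angle, rad: 0 upright, negative leaning to the keeper, positive swung away from it, 1.571 flat at its hard stop. Its pushed face (+x side when upright, top when flat) is 9 mm off the pivot. Hooked, it draws from about 0.7; dead centre is at 1.38 to 1.52, short of which it springs back. Friction holds it elsewhere. Pushing near its end takes up to 10 N; more only meets the stop
- loop_bar (a point): centre of the cross bar (7 mm thick, 34 mm along y) at the free end of the wire loop, 67 mm from its pin; the pin sits in the lever 15 mm from the pivot, 0.05 rad further round than the handle. Axes turn with the loop: x from pin to bar, y along the bar, z square to it, up when the loop is level. Loop 42 mm wide, swings freely, starts lying on the keeper; lever and loop follow when its knob is led
- loop_knob (a point): centre of the black roller knob on the loop: a drum 18 mm long along y and 16 mm thick, on a stem 15 mm beyond the bar (loop x) and 16 mm to its upper side (loop z). It turns freely on its pin (along y), so pinched across its flat ends (along y) it lets the loop swing. Axes as loop_bar
- keeper_seat (a point): nominal point on the lid's top below a seated bar, 58 mm beyond the lever pivot when ajar; axes as the case, moving with the lid. Dark steel hook open away from the lever, 16 mm wide: post face 3.5 mm to the -x side, lip from x = -9.5 to +5 mm, underside 17, top 20 mm up, over a 7.5 mm thick base (x -9.5 to +26). The bar goes down beyond the lip, then back under it. Up to 2 mm off along x
- lid (a joint): opening of the lid half about its hinge at the bottom of the split, rad: about 0.07 ajar on its springy gasket (6 mm gap at the top), smaller when drawn in; the gasket pushes back with about 17 N per mm at the top. Latched it stands between 0 and 0.052. The lid half is about 65 mm deep along x, with a flat top
- screw_jar: loose jar of screws with a yellow lid, 46x46x56 mm, origin under its centre; a bystander
- lens_cap: loose black lens cap, 52 mm across, 9 mm thick, origin under its centre; a bystander
- tape_roll: loose roll of red insulating tape, 65 mm across, 18 mm high, origin under its centre; a bystander

How it is judged:
By the outcome, as a careful person would: the job done as asked, in the order asked, and still so for the second after the job is handed in, with the robot touching nothing.
It also fails if it takes over 58 s, if anything falls off the work surface, if the arm or the gripper's body presses on something with over 40 N, if the wrist force passes 120 N, or if a joint passes its speed limit or range.

## Working session

There is one attempt and no reset: what is moved stays moved. The work goes in short steps, Python scripts to look and compute and a tool call to move; the robot and the scene stay as the last step left them, time stands still between calls to the robot, and variables do not carry over. Pictures are saved under pics/ and viewed, at most 10 in all, crops included, and the job is handed in when it is done.

Besides the shell and the picture viewer there is one more tool, called after "Request:" in YAML: its name, and indented under it one key for each argument. jog_arm: Moves the arm, as the interface text tells. Its arguments: {"type":"object","properties":{"increments":{"type":"array"},"grip_force":{"type":"number"}},"required":["increments"]}

```bash
mkdir -p pics; ls; cat > h.py <<'E'
import numpy as np, cv2
from bench import ctrl, vision
from scipy.spatial.transform import Rotation as R
def ray(im,u,v):
    T=np.array(im["extrinsics"]);d=np.array([(u-im["cx"])/im["fx"],(v-im["cy"])/im["fy"],1.])
    return -T[:3,:3].T@T[:3,3], T[:3,:3].T@d
def atz(im,u,v,z):
    c,d=ray(im,u,v);return c+d*(z-c[2])/d[2]
def proj(im,p):
    T=np.array(im["extrinsics"]);q=T[:3,:3]@np.asarray(p)+T[:3,3]
    return np.array([im["fx"]*q[0]/q[2]+im["cx"],im["fy"]*q[1]/q[2]+im["cy"]])
def tri(obs):
    A=np.zeros((3,3));b=np.zeros(3)
    for im,u,v in obs:
        c,d=ray(im,u,v);d/=np.linalg.norm(d);P=np.eye(3)-np.outer(d,d);A+=P;b+=P@c
    return np.linalg.solve(A,b)
E
python3 - <<'E'
from h import *
ims={}
for n in("scene","top"):
    im=vision.get_image(n);ims[n]=im;cv2.imwrite(f"pics/{n}0.png",im["color"])
    c,_=ray(im,0,0);print(n,c.round(3),im["fx"])
    for t in("case","lever","loop_bar","loop_knob","keeper_seat","lid","screw_jar","lens_cap","tape_roll"):
        print(t,[(np.round(d["bbox"]).tolist(),round(d["conf"],2)) for d in vision.spot_in(n,t)[:2]])
s=ctrl.get_state();print({k:np.round(v,3).tolist() for k,v in s.items()})
E
```

```text
pics
scene [ 0.586 -1.309  0.909] 560.2652242360049
case [([341.0, 204.0, 361.0, 226.0], 0.74), ([244.0, 181.0, 325.0, 270.0], 0.66)]
lever [([277.0, 187.0, 294.0, 216.0], 0.6)]
loop_bar [([274.0, 184.0, 298.0, 218.0], 0.46)]
loop_knob [([274.0, 184.0, 297.0, 219.0], 0.46)]
keeper_seat [([247.0, 192.0, 328.0, 223.0], 0.78)]
lid [([250.0, 196.0, 325.0, 215.0], 0.88)]
screw_jar [([341.0, 207.0, 359.0, 224.0], 0.58)]
lens_cap [([335.0, 244.0, 359.0, 259.0], 0.57)]
tape_roll [([243.0, 323.0, 279.0, 355.0], 0.88)]
top [ 0.527 -0.447  1.052] 518.1465654670612
case [([227.0, 228.0, 324.0, 328.0], 0.67)]
lever [([243.0, 268.0, 306.0, 292.0], 0.8), ([229.0, 228.0, 323.0, 328.0], 0.24)]
loop_bar [([244.0, 268.0, 293.0, 294.0], 0.96)]
loop_knob [([240.0, 266.0, 292.0, 292.0], 0.9)]
keeper_seat [([226.0, 227.0, 278.0, 326.0], 0.87)]
lid [([226.0, 224.0, 276.0, 324.0], 0.92)]
screw_jar [([237.0, 192.0, 258.0, 212.0], 0.61)]
lens_cap [([286.0, 194.0, 311.0, 219.0], 0.87)]
tape_roll [([405.0, 281.0, 442.0, 315.0], 0.86)]
{'time': 1.0, 'joint_positions': [1.317, 0.321, -0.07, 1.451, 0.023, 1.371, -0.057], 'qd': [0.0, 0.001, 0.0, 0.0, 0.001, -0.0, 0.0], 'joint_torque': [0.0, -49.111, -0.403, -31.278, -0.064, 0.034, 0.0], 'position': [0.172, -0.627, 0.188], 'tool_rot': [3.113, 0.419, -0.0], 'ft_force': [-0.323, -0.212, 0.106], 'torque': [0.003, -0.017, 0.056], 'grip_force': 0.0, 'grip_width': 1.004}
```

```bash
python3 - <<'E'
from h import *
a=cv2.imread("pics/top0.png")[180:340,215:345];b=cv2.imread("pics/scene0.png")[170:290,230:365]
a=cv2.resize(a,(390,480),interpolation=cv2.INTER_CUBIC);b=cv2.resize(b,(405,360),interpolation=cv2.INTER_CUBIC)
c=np.zeros((480,795,3),np.uint8);c[:,:390]=a;c[:360,390:]=b;cv2.imwrite("pics/c0.png",c)
im=vision.get_image("top")
for u,v in((324,228),(324,328)):print(atz(im,u,v,.085))
print(np.array(im["extrinsics"]).round(2))
im=vision.get_image("scene");print(np.array(im["extrinsics"]).round(2))
E
```

```text
[ 0.57716451 -0.4394551   0.085     ]
[ 0.39156577 -0.44490107  0.085     ]
[[ 0.03 -1.   -0.   -0.46]
 [-1.   -0.03 -0.04  0.56]
 [ 0.04  0.   -1.    1.03]
 [ 0.    0.    0.    1.  ]]
[[ 1.    0.03  0.   -0.54]
 [ 0.02 -0.69 -0.73 -0.25]
 [-0.02  0.73 -0.69  1.59]
 [ 0.    0.    0.    1.  ]]
```

View pics/c0.png

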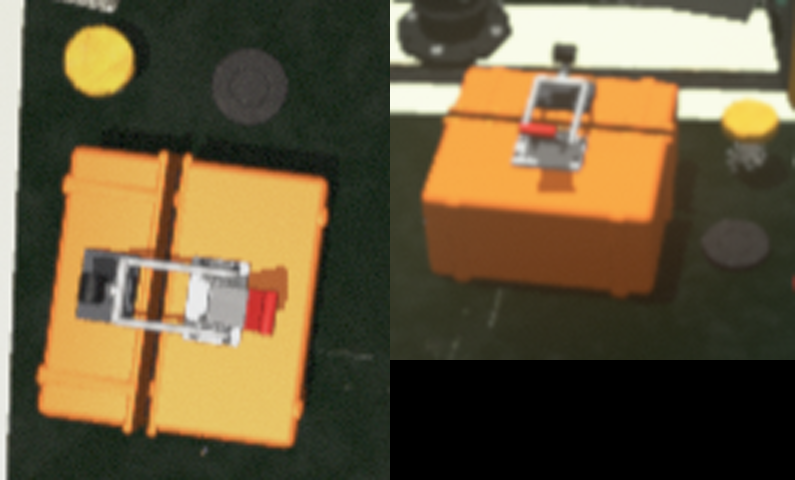

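View pics/top0.png

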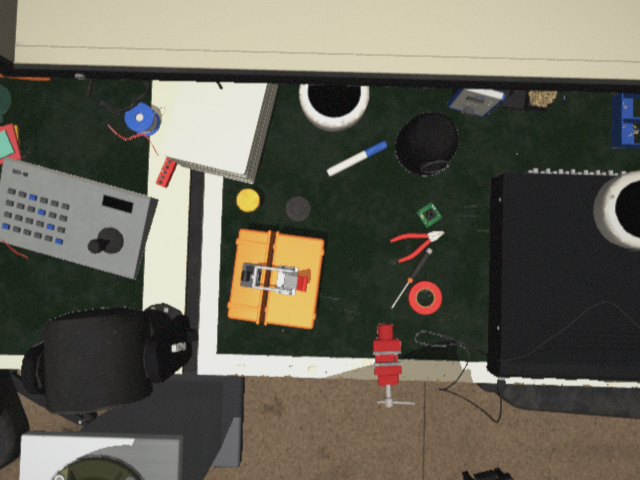

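```bash
cat >> h.py <<'E'
def fitcase(im,px,pts):
    from scipy.optimize import least_squares
    f=lambda p:np.concatenate([proj(im,[p[0]+np.cos(p[2])*x-np.sin(p[2])*y,p[1]+np.sin(p[2])*x+np.cos(p[2])*y,z])-q for q,(x,y,z) in zip(px,pts)])
    s=least_squares(f,[.47,-.36,1.6]);return s.x,s.fun
E
python3 - <<'E'
from h import *
t=vision.get_image("top");s=vision.get_image("scene")
T=lambda x,y:(215+x/3,180+y/3);S=lambda x,y:(230+(x-390)/3,170+y/3)
P=.08;Q=.085
print(fitcase(t,[T(327,178),T(293,445),T(40,412),T(75,148)],[(-.08,-.085,Q),(-.08,.085,Q),(.086,.085,Q-.005),(.086,-.085,Q-.005)]))
p,_=fitcase(t,[T(327,178),T(293,445),T(40,412),T(75,148)],[(-.08,-.085,Q),(-.08,.085,Q),(.086,.085,Q-.005),(.086,-.085,Q-.005)])
q,f=fitcase(s,[S(424,203),S(657,220),S(468,68),S(678,85)],[(-.08,.085,Q),(-.08,-.085,Q),(.086,.085,Q-.005),(.086,-.085,Q-.005)]);print(q,f)
r=lambda w:np.array([[np.cos(p[2]),np.sin(p[2]),0],[-np.sin(p[2]),np.cos(p[2]),0],[0,0,1]])@(w-np.array([p[0],p[1],0]))
for n,a,b in(("red",T(261,312),S(538,130)),("knob",T(93,290),S(565,52)),("bar",T(118,290),S(556,80))):
    w=tri([(t,*a),(s,*b)]);print(n,w,r(w),proj(t,w)-a)
E
```

```text
(array([ 0.48025151, -0.35581094,  1.47622263]), array([ 1.84238574, -0.66290761,  1.85851138,  1.27824672, -1.96910282,
        0.78916063, -1.75960448, -1.46642677]))
[ 0.48274557 -0.35810719  1.49462378] [-0.53366084  0.3940458   0.21233184  0.73107219 -0.43312968 -0.41496643
  0.77717622 -1.10741359]
red [ 0.47478524 -0.40387084  0.13394579] [-0.04836133  0.00090341  0.13394579] [-0.00754043 -0.17823787]
knob [ 0.48544304 -0.30310597  0.12578568] [ 0.0529597  -0.00019125  0.12578568] [-0.0222989  -0.75556605]
bar [ 0.48202165 -0.31582824  0.10882225] [0.03997119 0.00201345 0.10882225] [0.03625725 0.95748071]
```

The pictures show the case's top spanning px (228–324, 229–328) in the top view. The lever's red end is at about (302, 284), the bar at (254, 277) and the knob at (246, 277). The triangulated heights (bar 109 mm, knob 126 mm, lever at about 0.7) agree with the given geometry, so I'm moving over the knob.

Request:
jog_arm:
  increments:
    - {"tz":-40}
    - {"tx":40,"ty":-20,"tz":-72,"wz":-0.12}
    - {"tx":75,"ty":-42,"tz":-72,"wz":-0.24}
    - {"tx":110,"ty":-64,"tz":-72,"wz":-0.36}
    - {"tx":145,"ty":-86,"tz":-72,"wz":-0.48}

```text
validation failed for argument at $.in...
```

```bash
cat >> h.py <<'E'
# case pose estimate (world): origin xy, yaw
C=np.array([.482,-.357]);YAW=1.485
def c2w(p):
    c,s=np.cos(YAW),np.sin(YAW);return np.array([C[0]+c*p[0]-s*p[1],C[1]+s*p[0]+c*p[1],p[2]])
def w2c(w):
    c,s=np.cos(YAW),np.sin(YAW);d=np.asarray(w)[:2]-C;return np.array([c*d[0]+s*d[1],-s*d[0]+c*d[1],w[2]])
def to(p,dyaw=0):
    "case-frame target TCP -> tool-axis shift mm; turn to tool x = case x"
    s=ctrl.get_state();r=R.from_rotvec(s["tool_rot"]);rt=R.from_euler("z",YAW+dyaw)*R.from_rotvec([np.pi,0,0])
    print("t",s["time"],"case",(w2c(s["position"])*1e3).round(1),"shift",(r.inv().apply(c2w(p)-s["position"])*1e3).round(1),"w",(r.inv()*rt).as_rotvec().round(3),"F",np.round(s["ft_force"],1),"g",round(s["grip_width"],3))
E
python3 -c "
from h import *
to([.055,0,.26])"
```

```text
t 1.2 case [-295.4  285.7  187.9] shift [ 389.4 -229.8  -72.1] w [ 0.     0.    -1.217] F [-0.5 -0.8 -0.2] g 1.0
```

Request:
jog_arm:
  increments:
    - {"tx":0,"ty":0,"tz":-40,"wx":0,"wy":0,"wz":0,"gripper":1}
    - {"tx":30,"ty":-15,"tz":-60,"wx":0,"wy":0,"wz":-0.12,"gripper":1}
    - {"tx":65,"ty":-35,"tz":-72,"wx":0,"wy":0,"wz":-0.24,"gripper":1}
    - {"tx":100,"ty":-56,"tz":-72,"wx":0,"wy":0,"wz":-0.36,"gripper":1}
    - {"tx":135,"ty":-78,"tz":-72,"wx":0,"wy":0,"wz":-0.48,"gripper":1}

```text
time: 1.62
position: [0.2829, -0.5153, 0.2613]
tool_rot: [2.919, 1.154, 0.001]
ft_force: [0.5, 0.5, -0.4]
grip_width: 1.003
grip_force: 0.0
```

```bash
python3 -c "
from h import *
to([.055,0,.26])"
```

```text
t 1.6167 case [-174.8  184.8  261.3] shift [294.4 -16.2   1.1] w [ 0.002  0.002 -0.732] F [ 0.5  0.5 -0.4] g 1.003
```

Request:
jog_arm:
  increments:
    - {"tx":38,"ty":-2,"tz":0,"wx":0,"wy":0,"wz":-0.12,"gripper":1}
    - {"tx":76,"ty":-4,"tz":0,"wx":0,"wy":0,"wz":-0.24,"gripper":1}
    - {"tx":114,"ty":-6,"tz":0,"wx":0,"wy":0,"wz":-0.36,"gripper":1}
    - {"tx":152,"ty":-8,"tz":0,"wx":0,"wy":0,"wz":-0.48,"gripper":1}
    - {"tx":190,"ty":-10,"tz":0,"wx":0,"wy":0,"wz":-0.6,"gripper":1}

```text
time: 2.03
position: [0.415, -0.3779, 0.2602]
tool_rot: [2.448, 1.967, -0.0]
ft_force: [0.8, -1.9, -0.7]
grip_width: 0.997
grip_force: 0.0
```

```bash
python3 -c "
from h import *
to([.055,0,.25])"
```

```text
t 2.0333 case [-26.5  64.9 260.2] shift [89.3 53.7 10.2] w [ 0.     0.001 -0.131] F [ 0.8 -1.9 -0.7] g 0.997
```

Request:
jog_arm:
  increments:
    - {"tx":30,"ty":18,"tz":0,"wx":0,"wy":0,"wz":-0.06,"gripper":1}
    - {"tx":60,"ty":36,"tz":0,"wx":0,"wy":0,"wz":-0.131,"gripper":1}
    - {"tx":89,"ty":54,"tz":10,"wx":0,"wy":0,"wz":-0.131,"gripper":1}
    - {"tx":89,"ty":54,"tz":10,"wx":0,"wy":0,"wz":-0.131,"gripper":1}
    - {"tx":89,"ty":54,"tz":10,"wx":0,"wy":0,"wz":-0.131,"gripper":1}

```text
time: 2.45
position: [0.4877, -0.3018, 0.2494]
tool_rot: [-2.315, -2.122, -0.001]
ft_force: [0.5, -0.3, 0.6]
grip_width: 1.001
grip_force: 0.0
```

```bash
python3 - <<'E'
from h import *
to([.055,0,.25])
im=vision.get_image("wrist");cv2.imwrite("pics/w1.png",im["color"])
c,d=ray(im,320,240);print(w2c(c),d)
for n,p in dict(knob=[.055,0,.125],lev=[-.048,0,.134],piv=[-.018,0,.097],bar=[.04,0,.109]).items():print(n,proj(im,c2w(p)).round())
for n in("loop_knob","lever","keeper_seat"):print(n,vision.spot_in("wrist",n)[:2])
E
```

```text
t 2.45 case [ 55.5  -1.  249.4] shift [-0.5 -1.  -0.6] w [-0.001 -0.001 -0.001] F [ 0.5 -0.3  0.6] g 1.001
[1.38236560e-01 3.24028105e-04 4.45223079e-01] [-0.02356167 -0.30401171 -0.95238447]
knob [319. 217.]
lev [319. 338.]
piv [319. 287.]
bar [319. 229.]
loop_knob [{'bbox': [292.7, 205.0, 342.3, 300.0], 'conf': 0.7}]
lever [{'bbox': [292.1, 204.0, 338.6, 350.8], 'conf': 0.72}]
keeper_seat [{'bbox': [219.4, 159.8, 412.7, 236.3], 'conf': 0.66}]
```

View pics/w1.png

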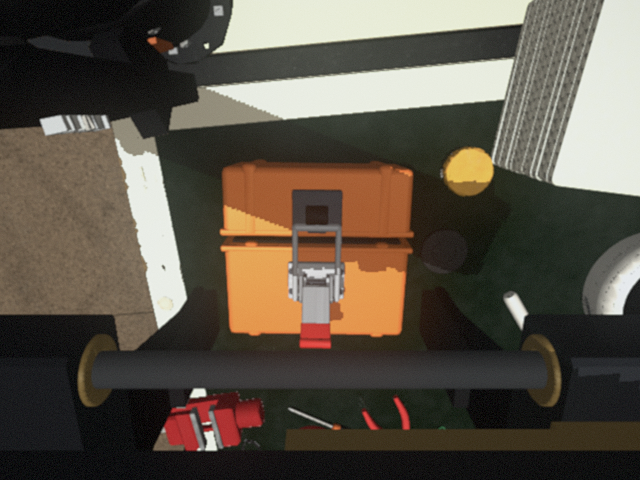

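The wrist view shows the latch lined up with the image's vertical: knob at about (317, 215), bar (317, 229), pivot housing (316, 280), red lever end (315, 335). It sits about 2 px left of the prediction. I'll refine that numerically.

```bash
python3 - <<'E'
from h import *
im=vision.get_image("wrist");a=im["color"];h=cv2.cvtColor(a,cv2.COLOR_BGR2HSV)
m=((h[...,0]<6)|(h[...,0]>174))&(h[...,1]>150);m[:310]=0;m[352:]=0;m[:,:290]=0;m[:,345:]=0
y,x=np.where(m);print("red",x.min(),x.max(),y.min(),y.max(),x.mean(),y.mean())
g=a[...,2].astype(int)
for r in(197,203,208,212,216,220,224):print(r,g[r,286:350:1].tolist())
print("orange cols");
for r in(190,225,260,300,320):
    o=np.where((h[r,:,0]<22)&(h[r,:,0]>5)&(h[r,:,1]>150)&(h[r,:,2]>70))[0];o=o[(o>200)&(o<430)];print(r,o.min(),o.max())
print(im["fx"])
E
```

```text
red 302 334 318 342 317.94540612516647 330.52463382157123
197 [163, 164, 165, 164, 167, 167, 164, 146, 108, 71, 65, 66, 70, 68, 64, 68, 68, 63, 66, 67, 66, 67, 61, 67, 69, 67, 68, 66, 72, 63, 65, 71, 64, 67, 69, 70, 68, 64, 63, 67, 64, 66, 66, 68, 66, 67, 68, 67, 66, 66, 67, 66, 65, 65, 69, 67, 67, 73, 116, 151, 166, 167, 166, 163]
203 [164, 164, 165, 164, 164, 168, 166, 148, 104, 70, 65, 66, 67, 68, 66, 66, 69, 65, 66, 65, 64, 55, 51, 42, 45, 47, 48, 44, 46, 44, 43, 44, 44, 45, 44, 41, 42, 40, 40, 45, 48, 43, 45, 41, 49, 65, 65, 65, 68, 68, 61, 68, 66, 68, 67, 63, 64, 80, 131, 165, 167, 163, 165, 163]
208 [163, 165, 163, 166, 164, 166, 162, 141, 107, 68, 67, 68, 67, 69, 69, 69, 69, 70, 67, 70, 65, 64, 54, 49, 46, 46, 50, 52, 51, 44, 49, 51, 51, 47, 47, 51, 47, 46, 46, 47, 50, 48, 44, 49, 53, 64, 66, 71, 65, 66, 67, 71, 69, 68, 65, 69, 63, 77, 134, 162, 165, 164, 167, 163]
212 [165, 167, 166, 163, 164, 165, 163, 145, 106, 72, 63, 70, 68, 65, 72, 66, 69, 68, 66, 68, 68, 62, 51, 49, 49, 51, 48, 53, 49, 42, 53, 48, 46, 44, 51, 49, 51, 48, 53, 52, 47, 50, 51, 52, 52, 65, 68, 68, 68, 67, 
[... 376 characters left out ...]
, 143, 112, 94, 100, 107, 113, 117, 116, 117, 116, 116, 116, 117, 115, 116, 115, 121, 114, 117, 116, 114, 117, 113, 115, 115, 117, 120, 119, 114, 115, 113, 117, 112, 115, 113, 114, 112, 112, 114, 109, 116, 112, 113, 113, 115, 113, 115, 111, 103, 95, 102, 138, 165, 163, 165, 164, 163]
224 [175, 170, 167, 158, 162, 165, 165, 146, 117, 105, 109, 111, 110, 107, 107, 107, 106, 107, 108, 108, 106, 110, 109, 106, 105, 104, 109, 108, 106, 107, 110, 107, 106, 106, 109, 109, 108, 107, 106, 108, 106, 105, 109, 108, 106, 112, 110, 107, 111, 108, 108, 107, 110, 107, 109, 113, 111, 115, 143, 161, 166, 164, 163, 165]
orange cols
190 224 413
225 222 415
260 228 409
300 231 406
320 231 405
418.53376612993867
```

```bash
python3 - <<'E'
from h import *
im=vision.get_image("wrist");a=im["color"];b=a.astype(int)
# orange/dark transitions along columns
for u in(250,270,370,390):
    o=b[:,u,2]-b[:,u,0];k=np.where(o>40)[0];k=k[(k>140)&(k<345)];br=k[np.r_[True,np.diff(k)>1]],k[np.r_[np.diff(k)>1,True]];print(u,br)
u=319
print(b[196:236,u,2].tolist());print(b[310:350,u].tolist()[::2])
for x,z in((-.08,.085),(.01,.085),(.013,.085),(.019,.085),(.084,.08),(-.0775,.085)):print(x,z,proj(im,c2w([x,.04,z])),proj(im,c2w([x,-.04,z])))
E
```

```text
250 (array([158, 236]), array([231, 329]))
270 (array([158, 238]), array([231, 329]))
370 (array([158, 238]), array([231, 330]))
390 (array([158, 238]), array([231, 330]))
[69, 69, 63, 58, 43, 41, 42, 42, 44, 44, 48, 45, 49, 53, 49, 50, 44, 46, 45, 48, 43, 45, 66, 106, 119, 125, 122, 119, 106, 89, 74, 102, 147, 159, 145, 101, 58, 47, 48, 52]
[[171, 172, 174], [173, 174, 177], [170, 172, 174], [171, 173, 176], [81, 85, 181], [52, 59, 196], [53, 59, 194], [53, 62, 197], [54, 61, 198], [53, 61, 198], [54, 62, 201], [45, 52, 167], [41, 50, 142], [57, 64, 205], [72, 77, 226], [63, 71, 226], [37, 46, 141], [35, 48, 51], [28, 44, 51], [32, 42, 49]]
-0.08 0.085 [281.33864367 335.71605173] [363.25741916 335.02657153]
0.01 0.085 [277.74991899 248.58537082] [365.54129254 247.81051333]
0.013 0.085 [277.62141356 245.4653862 ] [365.62307606 244.68738227]
0.019 0.085 [277.36254723 239.18036811] [365.78782444 238.39600714]
0.084 0.08 [274.96840071 166.19418933] [367.03658595 165.34593507]
-0.0775 0.085 [281.24545105 333.45342726] [363.31672558 332.76179083]
```

```bash
python3 - <<'E'
from h import *
t=vision.get_image("top");s=vision.get_image("scene");w=vision.get_image("wrist")
b=cv2.imread("pics/top0.png").astype(int)
for r in(250,255,262,268,300,305,310):print(r,(b[r,215:330,2]).tolist()[35:70])
for v,u0,u1 in((0,0,0),):pass
print("gap top",w2c(atz(t,215+178/3,180+155/3,.085)),w2c(atz(t,215+140/3,180+430/3,.085)))
print("gap wrist",w2c(atz(w,260,234.2,.085)),w2c(atz(w,380,234.2,.085)))
print("gap scene",w2c(atz(s,230+(455-390)/3,170+114/3,.085)),w2c(atz(s,230+(672-390)/3,170+129/3,.085)))
print("edge-80 wrist",w2c(atz(w,260,329.5,.083)),"top",w2c(atz(t,320,283.5,.083)))
print("knob wrist",w2c(atz(w,319,209,.125)))
print("knob tri3",w2c(tri([(t,246,276.7),(s,288.3,187.3),(w,319,209)])))
E
```

```text
250 [232, 232, 232, 232, 232, 231, 231, 231, 231, 232, 231, 231, 232, 231, 232, 232, 231, 228, 176, 107, 96, 92, 65, 112, 225, 232, 231, 232, 231, 231, 231, 232, 232, 231, 232]
255 [231, 230, 232, 231, 231, 231, 231, 232, 232, 232, 231, 232, 231, 231, 231, 230, 232, 224, 121, 97, 95, 80, 102, 215, 231, 231, 231, 232, 233, 232, 231, 231, 232, 232, 232]
262 [213, 214, 228, 228, 229, 229, 229, 228, 216, 214, 215, 216, 215, 214, 211, 215, 198, 110, 96, 94, 86, 100, 215, 230, 231, 232, 232, 231, 232, 232, 233, 232, 233, 231, 232]
268 [61, 62, 65, 79, 145, 207, 203, 167, 156, 151, 156, 174, 215, 218, 215, 216, 210, 204, 203, 194, 197, 205, 207, 206, 204, 187, 188, 190, 167, 156, 155, 137, 110, 102, 110]
300 [231, 233, 231, 231, 231, 231, 232, 232, 231, 231, 230, 224, 122, 96, 92, 78, 97, 204, 230, 232, 233, 232, 231, 232, 232, 232, 232, 232, 231, 233, 232, 230, 232, 232, 232]
305 [231, 230, 231, 232, 231, 231, 231, 231, 229, 230, 224, 124, 97, 97, 94, 77, 148, 226, 230, 231, 232, 233, 232, 231, 231, 232, 232, 231, 230, 232, 233, 232, 232, 233, 231]
310 [232, 231, 232, 232, 232, 231, 231, 232, 231, 228, 184, 110, 95, 101, 147, 225, 231, 231, 231, 231, 231, 231, 231, 232, 232, 232, 232, 232, 231, 231, 232, 232, 232, 232, 232]
gap top [ 0.01745847 -0.08442339  0.085     ] [0.02057654 0.08735888 0.085     ]
gap wrist [0.02457031 0.05507588 0.085     ] [ 0.02367508 -0.05309586  0.085     ]
gap scene [0.02000453 0.08069739 0.085     ] [ 0.0223612  -0.08545014  0.085     ]
edge-80 wrist [-0.07336926  0.06031061  0.083     ] top [-0.07846704  0.00182592  0.083     ]
knob wrist [0.05711355 0.00168209 0.125     ]
knob tri3 [0.05571671 0.00157136 0.12376044]
```

```bash
sed -i 's/^C=.*/C=np.array([.481,-.352]);YAW=1.48/' h.py; python3 -c "
from h import *
to([.053,0,.115])"
```

```text
t 2.9 case [ 47.   -0.7 250. ] shift [  6.   -0.7 135. ] w [ 0.     0.    -0.003] F [1.  0.6 0.2] g 1.0
```

Request:
jog_arm:
  increments:
    - {"tx":6,"ty":-0.7,"tz":35,"wx":0,"wy":0,"wz":0,"gripper":1}
    - {"tx":6,"ty":-0.7,"tz":70,"wx":0,"wy":0,"wz":0,"gripper":1}
    - {"tx":6,"ty":-0.7,"tz":100,"wx":0,"wy":0,"wz":0,"gripper":0.7}
    - {"tx":6,"ty":-0.7,"tz":115,"wx":0,"wy":0,"wz":0,"gripper":0.5}
    - {"tx":6,"ty":-0.7,"tz":115,"wx":0,"wy":0,"wz":0,"gripper":0.5}

```text
time: 3.32
position: [0.4832, -0.2973, 0.1306]
tool_rot: [-2.316, -2.111, 0.003]
ft_force: [-0.6, 0.3, 0.1]
grip_width: 0.85
grip_force: 0.0
```

```bash
python3 - <<'E'
from h import *
to([.053,0,.115])
im=vision.get_image("wrist");a=im["color"]
k=proj(im,c2w([.053,0,.125]));print(k, "tcp",proj(im,ctrl.get_state()["position"]))
c=a[180:420,160:480];cv2.imwrite("pics/w2.png",cv2.resize(c,(800,600),interpolation=cv2.INTER_CUBIC))
E
```

```text
t 3.3167 case [ 54.7   2.7 130.6] shift [-1.7  2.8 15.6] w [-0.007 -0.004 -0.002] F [-0.6  0.3  0.1] g 0.85
[326.69377726 276.52609823] tcp [324.71293895 280.88305465]
```

View pics/w2.png

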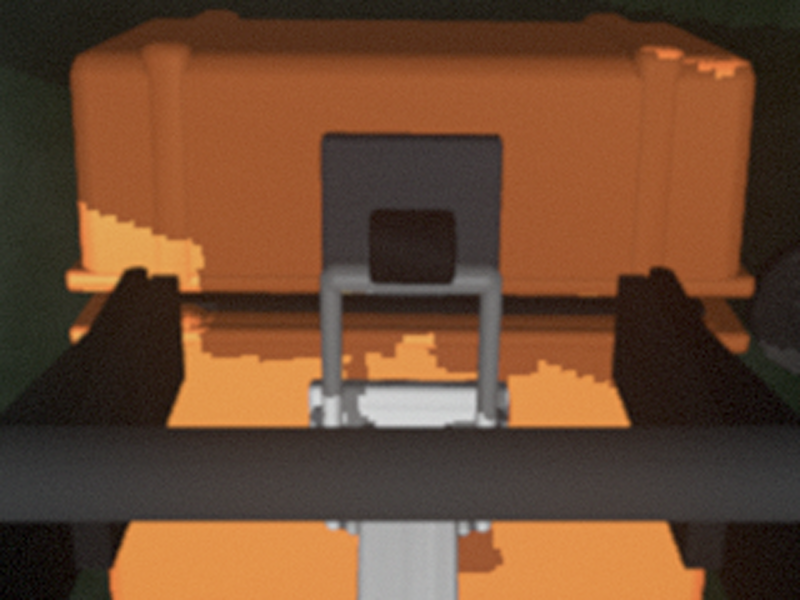

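The fingers straddle the knob. The knob is at crop x 370–456 (centre 413) and the finger inner faces are at 183 and 617 (centre 400), so the tool is about 2 mm too far to +y. I'll check the settled state.

```bash
python3 - <<'E'
from h import *
to([.052,0,.115])
im=vision.get_image("wrist");b=im["color"].astype(int)
print("tcp",proj(im,ctrl.get_state()["position"]),"knob",proj(im,c2w([.052,0,.125])))
for r in(276,282,290,300,310):
    o=b[r,:,2]-b[r,:,0]; print(r,np.where(np.abs(np.diff((b[r,190:440,2]>60).astype(int))))[0]+190)
E
```

```text
t 3.3667 case [ 54.1   1.1 133.2] shift [-2.1  1.2 18.2] w [-0.003 -0.002 -0.002] F [ 0.4 -0.3 -0.2] g 0.814
tcp [324.32858613 280.13164105] knob [323.49544454 275.25763749]
276 [303 338 353 354]
282 [303 339 353 354]
290 [213 222 415 424]
300 [191 204 235 239 243 244 245 246 284 293 347 357 437]
310 [202 235 401 436]
```

Request:
jog_arm:
  increments:
    - {"tx":-1.5,"ty":0.5,"tz":10,"wx":0,"wy":0,"wz":0,"gripper":0.5}
    - {"tx":-1.5,"ty":0.5,"tz":20,"wx":0,"wy":0,"wz":0,"gripper":0.4}
    - {"tx":-1.5,"ty":0.5,"tz":20,"wx":0,"wy":0,"wz":0,"gripper":0.35}
    - {"tx":-1.5,"ty":0.5,"tz":20,"wx":0,"wy":0,"wz":0,"gripper":0.35}
    - {"tx":-1.5,"ty":0.5,"tz":20,"wx":0,"wy":0,"wz":0,"gripper":0.35}
  grip_force: 12

```text
time: 3.83
position: [0.4868, -0.3001, 0.1152]
tool_rot: [2.321, 2.117, 0.0]
ft_force: [-0.6, 0.0, 0.3]
grip_width: 0.404
grip_force: 0.0
```

```bash
python3 - <<'E'
from h import *
im=vision.get_image("wrist")
to([.052,0,.115])
c=im["color"][180:420,160:480];cv2.imwrite("pics/w3.png",cv2.resize(c,(800,600),interpolation=cv2.INTER_CUBIC))
E
```

```text
t 3.8833 case [ 52.2  -1.2 115.3] shift [-0.2 -1.2  0.3] w [ 0.001  0.    -0.001] F [0.6 0.4 0.3] g 0.38
```

View pics/w3.png

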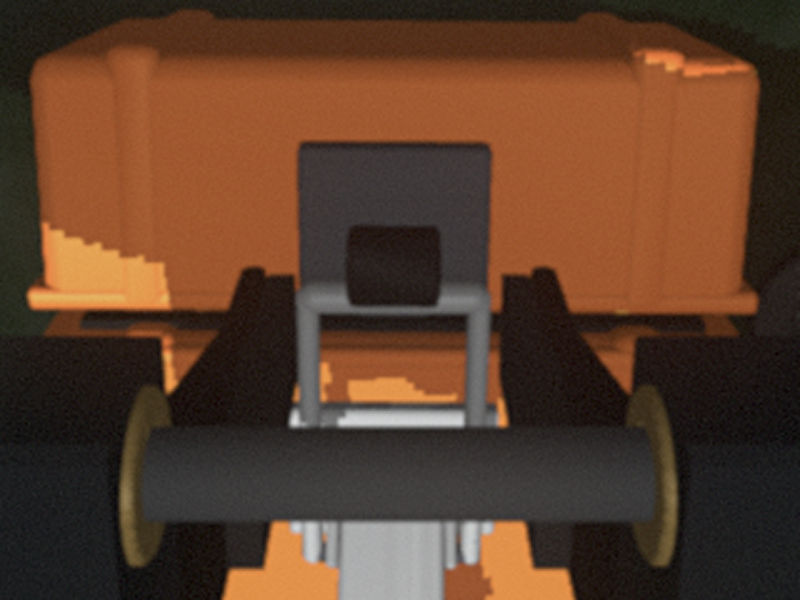

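```bash
python3 - <<'E'
from h import *
im=vision.get_image("wrist")
f=lambda p:((proj(im,c2w(p))-[160,180])*2.5).round()
for p in([.0617,.0,.115],[.0427,0,.115],[.0617,0,.135],[.052,0,.125],[.060,0,.125],[.044,0,.125],[.052,0,.117],[.037,0,.109]):print(p,f(p))
to([.052,0,.115])
E
```

```text
[0.0617, 0.0, 0.115] [398. 200.]
[0.0427, 0, 0.115] [398. 286.]
[0.0617, 0, 0.135] [398. 238.]
[0.052, 0, 0.125] [398. 265.]
[0.06, 0, 0.125] [398. 226.]
[0.044, 0, 0.125] [398. 302.]
[0.052, 0, 0.117] [398. 248.]
[0.037, 0, 0.109] [398. 299.]
t 3.9333 case [ 52.2  -1.3 115.4] shift [-0.2 -1.3  0.4] w [ 0.001  0.001 -0.001] F [-0.3 -0.7  0.1] g 0.372
```

Request:
jog_arm:
  increments:
    - {"tx":0,"ty":-1,"tz":0,"wx":0,"wy":0,"wz":0,"gripper":0.35}
    - {"tx":0,"ty":-1,"tz":0,"wx":0,"wy":0,"wz":0,"gripper":0.25}
    - {"tx":0,"ty":-1,"tz":0,"wx":0,"wy":0,"wz":0,"gripper":0.15}
    - {"tx":0,"ty":-1,"tz":0,"wx":0,"wy":0,"wz":0,"gripper":0.1}
    - {"tx":0,"ty":-1,"tz":0,"wx":0,"wy":0,"wz":0,"gripper":0.1}
  grip_force: 12

```text
time: 4.35
position: [0.4856, -0.2999, 0.1149]
tool_rot: [2.321, 2.117, -0.0]
ft_force: [-0.7, -0.0, 0.7]
grip_width: 0.151
grip_force: 0.0
```

Request:
jog_arm:
  increments:
    - {"tx":0,"ty":0,"tz":0,"wx":0,"wy":0,"wz":0,"gripper":0.1}
    - {"tx":0,"ty":0,"tz":0,"wx":0,"wy":0,"wz":0,"gripper":0.1}
    - {"tx":0,"ty":0,"tz":0,"wx":0,"wy":0,"wz":0,"gripper":0.1}
    - {"tx":0,"ty":0,"tz":0,"wx":0,"wy":0,"wz":0,"gripper":0.1}
    - {"tx":0,"ty":0,"tz":0,"wx":0,"wy":0,"wz":0,"gripper":0.1}

```text
time: 4.77
position: [0.4856, -0.2999, 0.1148]
tool_rot: [-2.321, -2.117, 0.0]
ft_force: [-0.4, 0.3, -0.2]
grip_width: 0.1
grip_force: 0.0
```

```bash
python3 - <<'E'
from h import *
to([.052,0,.115]);s=ctrl.get_state();print(s["torque"],s["grip_force"])
E
```

```text
t 4.7667 case [ 52.3   0.2 114.8] shift [-0.3  0.2 -0.2] w [-0.     0.    -0.001] F [-0.4  0.3 -0.2] g 0.1
[ 0.00494345 -0.06568214 -0.02828354] 0.0
```

```bash
python3 - <<'E'
from h import *
w=vision.get_image("wrist")["color"][180:420,160:480];s=vision.get_image("scene");p=proj(s,c2w([.052,0,.115]));print(p)
c=s["color"][140:260,235:335]
o=np.zeros((480,800,3),np.uint8);o[:300,:400]=cv2.resize(w,(400,300));o[:,400:]=cv2.resize(c,(400,480),interpolation=cv2.INTER_CUBIC);cv2.imwrite("pics/w4.png",o)
E
```

```text
[288.11759129 190.29870148]
```

View pics/w4.png

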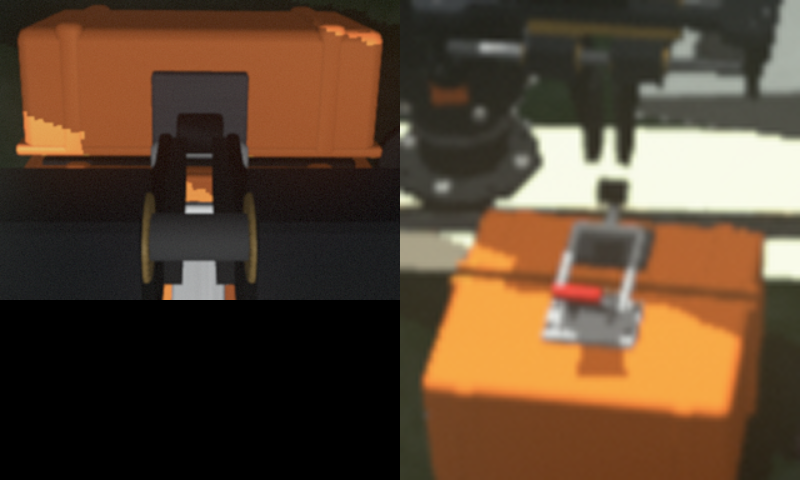

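In the scene part of the picture the fingertips end at about crop (593–624, 163). That is visibly above the knob at (612, 190), so the real tips don't sit where the reported TCP says. I'll triangulate them.

```bash
python3 - <<'E'
from h import *
w=vision.get_image("wrist");s=vision.get_image("scene")
print("tip",w2c(tri([(w,319.2,287),(s,287.1,180.7)]))*1e3)
print("knob",w2c(tri([(w,319.5,286-14),(s,288,187.5)]))*1e3)
b=w["color"].astype(int)
for r in (265,270,275,280,284,287,290,295,300):print(r,b[r,280:362:2,2].tolist())
q=s["color"].astype(int)
for r in range(174,194):print(r,q[r,276:300].sum(-1).tolist())
E
```

```text
tip [ 57.49827098   1.86809059 138.02559975]
knob [ 57.11166454   1.06494731 119.02320381]
265 [152, 67, 63, 62, 64, 66, 62, 65, 60, 63, 63, 60, 63, 64, 62, 62, 62, 64, 63, 62, 64, 62, 64, 63, 58, 62, 61, 62, 62, 63, 60, 62, 59, 61, 61, 65, 58, 64, 57, 129, 164]
270 [157, 74, 62, 65, 62, 63, 63, 64, 61, 63, 63, 59, 51, 48, 50, 50, 46, 50, 47, 49, 44, 46, 45, 47, 51, 49, 48, 55, 60, 60, 64, 61, 64, 65, 65, 63, 66, 62, 63, 129, 161]
275 [158, 69, 61, 64, 63, 63, 62, 67, 60, 61, 58, 34, 39, 34, 35, 32, 38, 34, 39, 35, 33, 31, 35, 37, 36, 30, 32, 35, 31, 49, 65, 61, 59, 58, 59, 61, 61, 62, 60, 134, 160]
280 [158, 70, 63, 59, 65, 62, 62, 59, 60, 60, 59, 35, 43, 42, 39, 40, 34, 40, 35, 38, 35, 37, 30, 35, 36, 34, 35, 36, 35, 43, 59, 64, 62, 61, 61, 60, 64, 63, 59, 132, 161]
284 [156, 76, 59, 62, 64, 62, 60, 66, 62, 61, 58, 37, 45, 42, 41, 41, 41, 43, 38, 39, 36, 36, 36, 41, 36, 37, 34, 34, 38, 48, 62, 61, 58, 60, 60, 58, 61, 64, 66, 144, 158]
287 [154, 76, 61, 60, 55, 38, 39, 39, 48, 65, 55, 39, 42, 43, 44, 43, 40, 39, 42, 41, 39, 39, 40, 39, 36, 35, 34, 41, 39, 42, 62, 43, 39, 36, 38, 55,
[... 2341 characters left out ...]
 188, 146, 142, 147, 150, 167, 338, 605, 714, 731, 733, 733, 734, 734, 734]
189 [731, 731, 732, 733, 731, 731, 723, 646, 400, 211, 167, 151, 143, 147, 168, 348, 620, 717, 730, 733, 733, 733, 733, 734]
190 [717, 717, 718, 718, 719, 720, 716, 665, 467, 314, 272, 215, 176, 178, 233, 414, 642, 714, 726, 729, 729, 727, 727, 727]
191 [600, 606, 613, 616, 620, 628, 643, 619, 497, 416, 387, 303, 255, 256, 324, 467, 614, 660, 687, 694, 692, 685, 684, 688]
192 [359, 366, 374, 381, 387, 401, 439, 440, 392, 361, 357, 332, 312, 288, 304, 382, 438, 471, 505, 521, 518, 506, 504, 512]
193 [235, 243, 241, 240, 236, 238, 252, 256, 247, 247, 284, 337, 338, 283, 232, 234, 246, 256, 272, 278, 282, 283, 285, 286]
```

Request:
jog_arm:
  increments:
    - {"tx":0,"ty":0,"tz":0,"wx":0,"wy":0,"wz":0,"gripper":0.45}
    - {"tx":0,"ty":0,"tz":0,"wx":0,"wy":0,"wz":0,"gripper":0.45}
    - {"tx":0,"ty":0,"tz":0,"wx":0,"wy":0,"wz":0,"gripper":0.45}
    - {"tx":0,"ty":0,"tz":0,"wx":0,"wy":0,"wz":0,"gripper":0.45}
    - {"tx":0,"ty":0,"tz":0,"wx":0,"wy":0,"wz":0,"gripper":0.45}

```text
time: 5.38
position: [0.4856, -0.3, 0.1149]
tool_rot: [2.321, 2.117, -0.0]
ft_force: [-0.7, -0.2, 0.7]
grip_width: 0.386
grip_force: 0.0
```

Request:
jog_arm:
  increments:
    - {"tx":0,"ty":0,"tz":4,"wx":0,"wy":0,"wz":0,"gripper":0.45}
    - {"tx":0,"ty":0,"tz":8,"wx":0,"wy":0,"wz":0,"gripper":0.45}
    - {"tx":0,"ty":0,"tz":12,"wx":0,"wy":0,"wz":0,"gripper":0.45}
    - {"tx":0,"ty":0,"tz":15,"wx":0,"wy":0,"wz":0,"gripper":0.45}
    - {"tx":0,"ty":0,"tz":15,"wx":0,"wy":0,"wz":0,"gripper":0.45}

```text
time: 5.8
position: [0.4849, -0.2996, 0.0987]
tool_rot: [-2.32, -2.116, 0.001]
ft_force: [-0.5, 0.6, -0.6]
grip_width: 0.447
grip_force: 0.0
```

```bash
python3 - <<'E'
from h import *
to([.052,0,.115])
w=vision.get_image("wrist")["color"][180:420,160:480];s=vision.get_image("scene");c=s["color"][140:240,240:340]
o=np.zeros((400,800,3),np.uint8);o[:300,:400]=cv2.resize(w,(400,300));o[:,400:]=cv2.resize(c,(400,400),interpolation=cv2.INTER_CUBIC);cv2.imwrite("pics/w5.png",o)
E
```

```text
t 5.8 case [52.5  0.9 98.7] shift [ -0.5   0.8 -16.3] w [-0.002 -0.001 -0.001] F [-0.5  0.6 -0.6] g 0.447
```

View pics/w5.png

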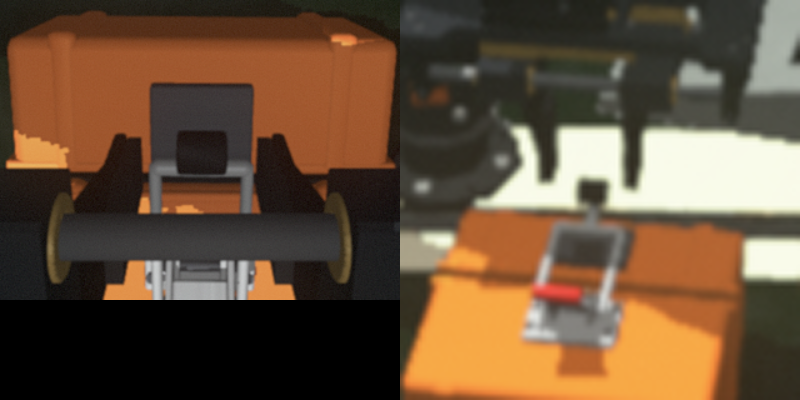

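Both views now show the tips level with the knob's upper half: tips at scene crop row 185, knob rows 180–205. So the visible tips end about 22 mm short of the reported TCP. I'll go 11 mm lower, still clear of the lid, and pinch.

Request:
jog_arm:
  increments:
    - {"tx":0,"ty":0.5,"tz":4,"wx":0,"wy":0,"wz":0,"gripper":0.4}
    - {"tx":0,"ty":0.5,"tz":8,"wx":0,"wy":0,"wz":0,"gripper":0.35}
    - {"tx":0,"ty":0.5,"tz":11,"wx":0,"wy":0,"wz":0,"gripper":0.35}
    - {"tx":0,"ty":0.5,"tz":11,"wx":0,"wy":0,"wz":0,"gripper":0.3}
    - {"tx":0,"ty":0.5,"tz":11,"wx":0,"wy":0,"wz":0,"gripper":0.25}

```text
time: 6.32
position: [0.4858, -0.2998, 0.0885]
tool_rot: [-2.321, -2.117, 0.0]
ft_force: [-0.1, 0.1, -0.1]
grip_width: 0.296
grip_force: 0.0
```

Request:
jog_arm:
  increments:
    - {"tx":0,"ty":0,"tz":0,"wx":0,"wy":0,"wz":0,"gripper":0.2}
    - {"tx":0,"ty":0,"tz":0,"wx":0,"wy":0,"wz":0,"gripper":0.15}
    - {"tx":0,"ty":0,"tz":0,"wx":0,"wy":0,"wz":0,"gripper":0.15}
    - {"tx":0,"ty":0,"tz":0,"wx":0,"wy":0,"wz":0,"gripper":0.15}
    - {"tx":0,"ty":0,"tz":0,"wx":0,"wy":0,"wz":0,"gripper":0.15}
  grip_force: 12

```text
time: 6.73
position: [0.4861, -0.3, 0.089]
tool_rot: [2.321, 2.117, -0.0]
ft_force: [-1.1, 0.4, 0.5]
grip_width: 0.207
grip_force: 12.0
```

```bash
python3 - <<'E'
from h import *
to([.052,0,.115])
E
```

```text
t 6.7333 case [52.2 -0.3 89. ] shift [ -0.2  -0.3 -26. ] w [ 0.     0.    -0.001] F [-1.1  0.4  0.5] g 0.207
```

The grip stopped at 18 mm, exactly the drum's length, so the knob is held. Next I'll work out the knob path from the linkage.

```bash
cat > kin.py <<'E'
import numpy as np
from scipy.optimize import fsolve
def knob(bx,bz,h):
    "bar pos (mm, case x,z) -> lever a, tilt t, knob"
    f=lambda q:[-18-15*np.sin(q[0]+.05)+67*np.cos(q[1])-bx,85+h+15*np.cos(q[0]+.05)+67*np.sin(q[1])-bz]
    a,t=fsolve(f,[.3,0]);return a,t,bx+15*np.cos(t)-16*np.sin(t),bz+15*np.sin(t)+16*np.cos(t)
E
python3 - <<'E'
from kin import *
for h in(10,13.5,17):
    k0=knob(37.5,106.5,h)
    for b in((37.5,106.5),(38,112),(46,112),(54,112),(54,104),(54,95),(48,95),(42,95),(40,95)):
        k=knob(*b,h);print(h,b,np.round([k[0],k[1],k[2]-k0[2],k[3]-k0[3]],2))
E
```

```text
10 (37.5, 106.5) [0.82 0.03 0.   0.  ]
10 (38, 112) [ 0.74  0.1  -0.67  6.47]
10 (46, 112) [0.15 0.03 8.39 5.6 ]
10 (54, 112) [-0.39  0.04 16.24  5.72]
10 (54, 104) [-0.4  -0.08 18.11 -4.09]
10 (54, 95) [ -0.49  -0.2   19.87 -15.28]
10 (48, 95) [ -0.1   -0.23  14.14 -15.67]
10 (42, 95) [  0.33  -0.21   7.95 -15.38]
10 (40, 95) [  0.49  -0.19   5.73 -15.08]
13.5 (37.5, 106.5) [ 0.82 -0.02  0.    0.  ]
13.5 (38, 112) [ 0.77  0.05 -0.68  6.58]
13.5 (46, 112) [ 0.15 -0.02  8.39  5.6 ]
13.5 (54, 112) [-3.900e-01 -1.000e-02  1.626e+01  5.730e+00]
13.5 (54, 104) [-0.43 -0.13 18.01 -4.14]
13.5 (54, 95) [ -0.54  -0.25  19.62 -15.37]
13.5 (48, 95) [ -0.16  -0.28  13.93 -15.86]
13.5 (42, 95) [  0.26  -0.27   7.82 -15.68]
13.5 (40, 95) [  0.42  -0.25   5.65 -15.41]
17 (37.5, 106.5) [ 0.8  -0.08  0.    0.  ]
17 (38, 112) [ 0.77 -0.   -0.69  6.71]
17 (46, 112) [ 0.14 -0.07  8.36  5.66]
17 (54, 112) [-0.4  -0.06 16.21  5.81]
17 (54, 104) [-0.46 -0.18 17.83 -4.12]
17 (54, 95) [ -0.61  -0.3   19.31 -15.36]
17 (48, 95) [ -0.23  -0.33  13.65 -15.98]
17 (42, 95) [  0.18  -0.33   7.62 -15.93]
17 (40, 95) [  0.34  -0.32   5.5  -15.72]
```

Request:
jog_arm:
  increments:
    - {"tx":-0.3,"ty":0,"tz":-3,"wx":0,"wy":0,"wz":0,"gripper":0.15}
    - {"tx":-0.5,"ty":0,"tz":-6,"wx":0,"wy":0,"wz":0,"gripper":0.15}
    - {"tx":2,"ty":0,"tz":-6,"wx":0,"wy":0,"wz":0,"gripper":0.15}
    - {"tx":5,"ty":0,"tz":-6,"wx":0,"wy":0,"wz":0,"gripper":0.15}
    - {"tx":8,"ty":0,"tz":-6,"wx":0,"wy":0,"wz":0,"gripper":0.15}

```text
time: 7.15
position: [0.4863, -0.2956, 0.0952]
tool_rot: [2.321, 2.112, -0.004]
ft_force: [-0.4, -7.8, -2.0]
grip_width: 0.203
grip_force: 12.0
```

```bash
python3 - <<'E'
from h import *
to([.052,0,.115])
E
```

```text
t 7.15 case [56.6 -0.2 95.2] shift [ -4.7  -0.1 -19.8] w [ 0.001  0.005 -0.003] F [-0.4 -7.8 -2. ] g 0.203
```

Request:
jog_arm:
  increments:
    - {"tx":2,"ty":0,"tz":0,"wx":0,"wy":0,"wz":0,"gripper":0.15}
    - {"tx":4,"ty":0,"tz":0,"wx":0,"wy":0,"wz":0,"gripper":0.15}
    - {"tx":6,"ty":0,"tz":0,"wx":0,"wy":0,"wz":0,"gripper":0.15}
    - {"tx":8,"ty":0,"tz":0,"wx":0,"wy":0,"wz":0,"gripper":0.15}
    - {"tx":9,"ty":0,"tz":0,"wx":0,"wy":0,"wz":0,"gripper":0.15}

```text
time: 7.57
position: [0.4875, -0.2841, 0.095]
tool_rot: [2.321, 2.115, -0.001]
ft_force: [0.1, -3.7, -0.9]
grip_width: 0.203
grip_force: 12.0
```

```bash
python3 - <<'E'
from h import *
to([.052,0,.115])
w=vision.get_image("wrist")["color"][180:420,160:480];s=vision.get_image("scene");c=s["color"][140:240,240:340]
o=np.zeros((400,800,3),np.uint8);o[:300,:400]=cv2.resize(w,(400,300));o[:,400:]=cv2.resize(c,(400,400),interpolation=cv2.INTER_CUBIC);cv2.imwrite("pics/w6.png",o)
to([.052,0,.115])
E
```

```text
t 7.5667 case [68.2 -0.3 95. ] shift [-16.2  -0.3 -19.9] w [ 0.     0.002 -0.002] F [ 0.1 -3.7 -0.9] g 0.203
t 7.6667 case [69.3 -0.3 94.9] shift [-17.3  -0.3 -20.1] w [ 0.     0.    -0.001] F [-0.3 -2.9 -0.6] g 0.202
```

View pics/w6.png

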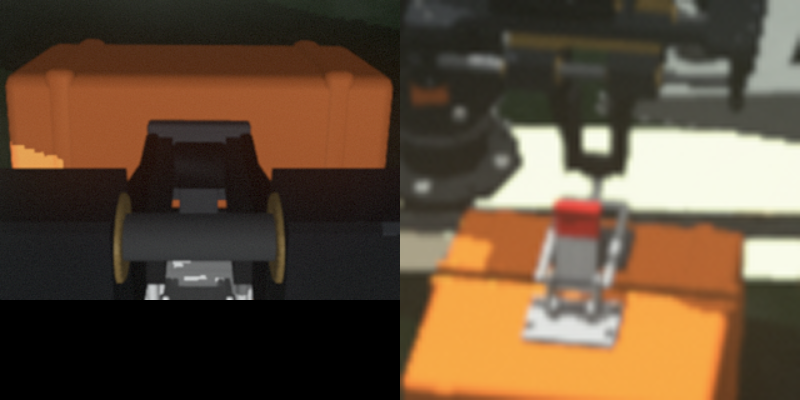

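The knob sits between the tips (scene crop (597, 168)), and the lever has swung upright toward the keeper (red end at (578, 218)), as it should. Now down beyond the lip.

Request:
jog_arm:
  increments:
    - {"tx":0.7,"ty":0,"tz":4,"wx":0,"wy":0,"wz":0,"gripper":0.15}
    - {"tx":1.4,"ty":0,"tz":8,"wx":0,"wy":0,"wz":0,"gripper":0.15}
    - {"tx":2,"ty":0,"tz":12,"wx":0,"wy":0,"wz":0,"gripper":0.15}
    - {"tx":2.3,"ty":0,"tz":15,"wx":0,"wy":0,"wz":0,"gripper":0.15}
    - {"tx":2.4,"ty":0,"tz":16,"wx":0,"wy":0,"wz":0,"gripper":0.15}

```text
time: 8.08
position: [0.4878, -0.2798, 0.078]
tool_rot: [-2.32, -2.117, -0.001]
ft_force: [0.6, -1.0, -0.6]
grip_width: 0.204
grip_force: 12.0
```

Request:
jog_arm:
  increments:
    - {"tx":0.1,"ty":0,"tz":1,"wx":0,"wy":0,"wz":0,"gripper":0.15}
    - {"tx":0.2,"ty":0,"tz":2,"wx":0,"wy":0,"wz":0,"gripper":0.15}
    - {"tx":0.3,"ty":0,"tz":3,"wx":0,"wy":0,"wz":0,"gripper":0.15}
    - {"tx":0.3,"ty":0,"tz":4,"wx":0,"wy":0,"wz":0,"gripper":0.15}
    - {"tx":0.3,"ty":0,"tz":4,"wx":0,"wy":0,"wz":0,"gripper":0.15}

```text
time: 8.5
position: [0.4879, -0.2798, 0.0746]
tool_rot: [-2.32, -2.117, -0.001]
ft_force: [-0.1, 0.9, -1.1]
grip_width: 0.205
grip_force: 12.0
```

```bash
python3 - <<'E'
from h import *
to([.052,0,.115])
E
```

```text
t 8.5 case [72.5 -0.4 74.6] shift [-20.5  -0.4 -40.4] w [-0.    -0.001 -0.001] F [-0.1  0.9 -1.1] g 0.205
```

Request:
jog_arm:
  increments:
    - {"tx":0,"ty":0,"tz":0.5,"wx":0,"wy":0,"wz":0,"gripper":0.15}
    - {"tx":0,"ty":0,"tz":1,"wx":0,"wy":0,"wz":0,"gripper":0.15}
    - {"tx":0,"ty":0,"tz":1.5,"wx":0,"wy":0,"wz":0,"gripper":0.15}
    - {"tx":0,"ty":0,"tz":1.5,"wx":0,"wy":0,"wz":0,"gripper":0.15}
    - {"tx":0,"ty":0,"tz":1.5,"wx":0,"wy":0,"wz":0,"gripper":0.15}

```text
time: 8.92
position: [0.488, -0.2799, 0.0733]
tool_rot: [-2.321, -2.117, -0.0]
ft_force: [0.5, 1.5, -0.7]
grip_width: 0.203
grip_force: 12.0
```

Request:
jog_arm:
  increments:
    - {"tx":0,"ty":0,"tz":0.5,"wx":0,"wy":0,"wz":0,"gripper":0.15}
    - {"tx":0,"ty":0,"tz":1,"wx":0,"wy":0,"wz":0,"gripper":0.15}
    - {"tx":0,"ty":0,"tz":1.5,"wx":0,"wy":0,"wz":0,"gripper":0.15}
    - {"tx":0,"ty":0,"tz":1.5,"wx":0,"wy":0,"wz":0,"gripper":0.15}
    - {"tx":0,"ty":0,"tz":1.5,"wx":0,"wy":0,"wz":0,"gripper":0.15}

```text
time: 9.33
position: [0.4879, -0.28, 0.0718]
tool_rot: [-2.321, -2.117, -0.0]
ft_force: [0.0, 2.8, -0.4]
grip_width: 0.207
grip_force: 12.0
```

Request:
jog_arm:
  increments:
    - {"tx":0,"ty":0,"tz":0.5,"wx":0,"wy":0,"wz":0,"gripper":0.15}
    - {"tx":0,"ty":0,"tz":1,"wx":0,"wy":0,"wz":0,"gripper":0.15}
    - {"tx":0,"ty":0,"tz":1.5,"wx":0,"wy":0,"wz":0,"gripper":0.15}
    - {"tx":0,"ty":0,"tz":1.5,"wx":0,"wy":0,"wz":0,"gripper":0.15}
    - {"tx":0,"ty":0,"tz":1.5,"wx":0,"wy":0,"wz":0,"gripper":0.15}

```text
time: 9.75
position: [0.4879, -0.2801, 0.0704]
tool_rot: [-2.321, -2.117, -0.0]
ft_force: [-0.2, 3.7, -0.2]
grip_width: 0.208
grip_force: 12.0
```

```bash
python3 - <<'E'
from h import *
to([.052,0,.115])
w=vision.get_image("wrist")["color"][180:420,160:480];s=vision.get_image("scene");c=s["color"][150:230,250:330]
o=np.zeros((400,800,3),np.uint8);o[:300,:400]=cv2.resize(w,(400,300));o[:,400:]=cv2.resize(c,(400,400),interpolation=cv2.INTER_CUBIC);cv2.imwrite("pics/w7.png",o)
E
```

```text
t 9.75 case [72.2 -0.4 70.4] shift [-20.2  -0.4 -44.6] w [-0.    -0.    -0.001] F [-0.2  3.7 -0.2] g 0.208
```

Request:
jog_arm:
  increments:
    - {"tx":0.8,"ty":0,"tz":0,"wx":0,"wy":0,"wz":0,"gripper":0.15}
    - {"tx":1.6,"ty":0,"tz":0,"wx":0,"wy":0,"wz":0,"gripper":0.15}
    - {"tx":2.4,"ty":0,"tz":0,"wx":0,"wy":0,"wz":0,"gripper":0.15}
    - {"tx":3,"ty":0,"tz":0,"wx":0,"wy":0,"wz":0,"gripper":0.15}
    - {"tx":3,"ty":0,"tz":0,"wx":0,"wy":0,"wz":0,"gripper":0.15}

```text
time: 10.27
position: [0.488, -0.279, 0.0706]
tool_rot: [2.321, 2.115, -0.002]
ft_force: [-0.0, -2.2, 0.2]
grip_width: 0.205
grip_force: 12.0
```

View pics/w7.png

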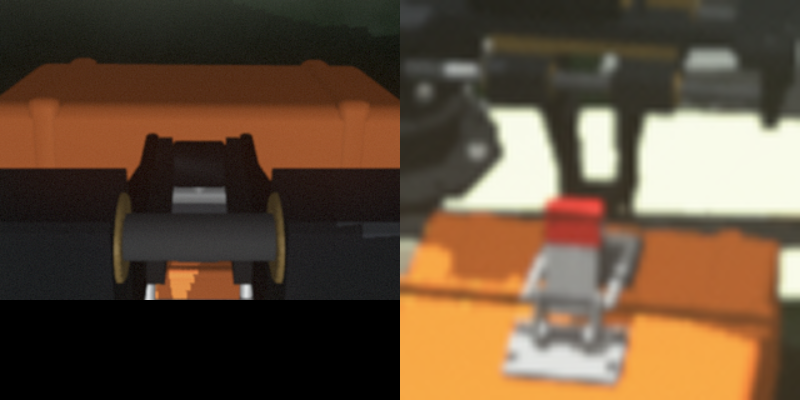

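The lever is leaning toward the keeper (red end at crop (573, 222)) and the knob is held low at (600, 195). There's no contact below yet, so I'm feeling further down.

Request:
jog_arm:
  increments:
    - {"tx":0,"ty":0,"tz":0.5,"wx":0,"wy":0,"wz":0,"gripper":0.15}
    - {"tx":0,"ty":0,"tz":1,"wx":0,"wy":0,"wz":0,"gripper":0.15}
    - {"tx":0,"ty":0,"tz":1.5,"wx":0,"wy":0,"wz":0,"gripper":0.15}
    - {"tx":0,"ty":0,"tz":2,"wx":0,"wy":0,"wz":0,"gripper":0.15}
    - {"tx":0,"ty":0,"tz":2,"wx":0,"wy":0,"wz":0,"gripper":0.15}

```text
time: 10.68
position: [0.4882, -0.2786, 0.0699]
tool_rot: [2.321, 2.115, -0.002]
ft_force: [-3.6, -1.9, 8.4]
grip_width: 0.207
grip_force: 12.0
```

Request:
jog_arm:
  increments:
    - {"tx":0,"ty":0,"tz":0.5,"wx":0,"wy":0,"wz":0,"gripper":0.15}
    - {"tx":0,"ty":0,"tz":1,"wx":0,"wy":0,"wz":0,"gripper":0.15}
    - {"tx":0,"ty":0,"tz":1.5,"wx":0,"wy":0,"wz":0,"gripper":0.15}
    - {"tx":0,"ty":0,"tz":1.5,"wx":0,"wy":0,"wz":0,"gripper":0.15}
    - {"tx":0,"ty":0,"tz":1.5,"wx":0,"wy":0,"wz":0,"gripper":0.15}

```text
time: 11.1
position: [0.4884, -0.2785, 0.0696]
tool_rot: [2.32, 2.115, -0.002]
ft_force: [-6.2, -1.5, 14.8]
grip_width: 0.205
grip_force: 12.0
```

Request:
jog_arm:
  increments:
    - {"tx":0,"ty":0,"tz":-2,"wx":0,"wy":0,"wz":0,"gripper":0.15}
    - {"tx":0,"ty":0,"tz":-4.5,"wx":0,"wy":0,"wz":0,"gripper":0.15}
    - {"tx":-2,"ty":0,"tz":-4.5,"wx":0,"wy":0,"wz":0,"gripper":0.15}
    - {"tx":-4,"ty":0,"tz":-4.5,"wx":0,"wy":0,"wz":0,"gripper":0.15}
    - {"tx":-5,"ty":0,"tz":-4.5,"wx":0,"wy":0,"wz":0,"gripper":0.15}

```text
time: 11.52
position: [0.488, -0.2788, 0.0704]
tool_rot: [-2.316, -2.116, -0.005]
ft_force: [0.1, 6.4, 1.9]
grip_width: 0.205
grip_force: 12.0
```

Request:
jog_arm:
  increments:
    - {"tx":-1,"ty":0,"tz":0.2,"wx":0,"wy":0,"wz":0,"gripper":0.15}
    - {"tx":-2,"ty":0,"tz":0.2,"wx":0,"wy":0,"wz":0,"gripper":0.15}
    - {"tx":-3,"ty":0,"tz":0.2,"wx":0,"wy":0,"wz":0,"gripper":0.15}
    - {"tx":-3,"ty":0,"tz":0.2,"wx":0,"wy":0,"wz":0,"gripper":0.15}
    - {"tx":-3,"ty":0,"tz":0.2,"wx":0,"wy":0,"wz":0,"gripper":0.15}

```text
time: 11.93
position: [0.4878, -0.2816, 0.0704]
tool_rot: [-2.316, -2.117, -0.004]
ft_force: [1.2, 6.4, 0.4]
grip_width: 0.206
grip_force: 12.0
```

```bash
python3 - <<'E'
from h import *
to([.052,0,.115])
E
```

```text
t 11.9333 case [70.7 -0.4 70.4] shift [-18.5  -0.5 -44.7] w [-0.001 -0.005  0.001] F [1.2 6.4 0.4] g 0.206
```

Request:
jog_arm:
  increments:
    - {"tx":-1,"ty":0,"tz":0,"wx":0,"wy":0,"wz":0,"gripper":0.15}
    - {"tx":-2,"ty":0,"tz":0,"wx":0,"wy":0,"wz":0,"gripper":0.15}
    - {"tx":-3,"ty":0,"tz":0,"wx":0,"wy":0,"wz":0,"gripper":0.15}
    - {"tx":-4,"ty":0,"tz":0,"wx":0,"wy":0,"wz":0,"gripper":0.15}
    - {"tx":-4,"ty":0,"tz":0,"wx":0,"wy":0,"wz":0,"gripper":0.15}

```text
time: 12.35
position: [0.4875, -0.2855, 0.0704]
tool_rot: [-2.316, -2.117, -0.004]
ft_force: [0.1, 5.4, 2.4]
grip_width: 0.205
grip_force: 12.0
```

Request:
jog_arm:
  increments:
    - {"tx":-1,"ty":0,"tz":0,"wx":0,"wy":0,"wz":0,"gripper":0.15}
    - {"tx":-2,"ty":0,"tz":0,"wx":0,"wy":0,"wz":0,"gripper":0.15}
    - {"tx":-3,"ty":0,"tz":0,"wx":0,"wy":0,"wz":0,"gripper":0.15}
    - {"tx":-3,"ty":0,"tz":0,"wx":0,"wy":0,"wz":0,"gripper":0.15}
    - {"tx":-3,"ty":0,"tz":0,"wx":0,"wy":0,"wz":0,"gripper":0.15}

```text
time: 12.77
position: [0.4873, -0.2884, 0.0707]
tool_rot: [-2.316, -2.117, -0.004]
ft_force: [-1.3, 6.4, 3.8]
grip_width: 0.203
grip_force: 12.0
```

```bash
python3 - <<'E'
from h import *
to([.052,0,.115])
E
```

```text
t 12.7667 case [64.  -0.5 70.7] shift [-11.7  -0.6 -44.3] w [-0.001 -0.005  0.001] F [-1.3  6.4  3.8] g 0.203
```

Request:
jog_arm:
  increments:
    - {"tx":-1,"ty":0,"tz":-0.5,"wx":0,"wy":0,"wz":0,"gripper":0.15}
    - {"tx":-2,"ty":0,"tz":-0.5,"wx":0,"wy":0,"wz":0,"gripper":0.15}
    - {"tx":-3,"ty":0,"tz":-0.5,"wx":0,"wy":0,"wz":0,"gripper":0.15}
    - {"tx":-3,"ty":0,"tz":-0.5,"wx":0,"wy":0,"wz":0,"gripper":0.15}
    - {"tx":-3,"ty":0,"tz":-0.5,"wx":0,"wy":0,"wz":0,"gripper":0.15}

```text
time: 13.18
position: [0.487, -0.2915, 0.0712]
tool_rot: [-2.316, -2.117, -0.004]
ft_force: [-1.7, 5.0, 3.5]
grip_width: 0.202
grip_force: 12.0
```

Request:
jog_arm:
  increments:
    - {"tx":-0.7,"ty":0,"tz":0,"wx":0,"wy":0,"wz":0,"gripper":0.15}
    - {"tx":-1.4,"ty":0,"tz":0,"wx":0,"wy":0,"wz":0,"gripper":0.15}
    - {"tx":-2,"ty":0,"tz":0,"wx":0,"wy":0,"wz":0,"gripper":0.15}
    - {"tx":-2,"ty":0,"tz":0,"wx":0,"wy":0,"wz":0,"gripper":0.15}
    - {"tx":-2,"ty":0,"tz":0,"wx":0,"wy":0,"wz":0,"gripper":0.15}

```text
time: 13.6
position: [0.4869, -0.293, 0.0714]
tool_rot: [-2.315, -2.117, -0.005]
ft_force: [-1.0, 7.4, 5.5]
grip_width: 0.203
grip_force: 12.0
```

```bash
python3 - <<'E'
from h import *
to([.052,0,.115])
E
```

```text
t 13.6 case [59.3 -0.5 71.4] shift [ -7.1  -0.6 -43.6] w [-0.001 -0.005  0.001] F [-1.   7.4  5.5] g 0.203
```

Request:
jog_arm:
  increments:
    - {"tx":-0.7,"ty":0,"tz":-0.5,"wx":0,"wy":0,"wz":0,"gripper":0.15}
    - {"tx":-1.4,"ty":0,"tz":-0.5,"wx":0,"wy":0,"wz":0,"gripper":0.15}
    - {"tx":-2,"ty":0,"tz":-0.5,"wx":0,"wy":0,"wz":0,"gripper":0.15}
    - {"tx":-2,"ty":0,"tz":-0.5,"wx":0,"wy":0,"wz":0,"gripper":0.15}
    - {"tx":-2,"ty":0,"tz":-0.5,"wx":0,"wy":0,"wz":0,"gripper":0.15}

```text
time: 14.02
position: [0.4867, -0.2944, 0.0718]
tool_rot: [-2.314, -2.116, -0.005]
ft_force: [-1.7, 7.9, 5.2]
grip_width: 0.206
grip_force: 12.0
```

Request:
jog_arm:
  increments:
    - {"tx":-0.7,"ty":0,"tz":0,"wx":0,"wy":0,"wz":0,"gripper":0.15}
    - {"tx":-1.4,"ty":0,"tz":0,"wx":0,"wy":0,"wz":0,"gripper":0.15}
    - {"tx":-2,"ty":0,"tz":0,"wx":0,"wy":0,"wz":0,"gripper":0.15}
    - {"tx":-2,"ty":0,"tz":0,"wx":0,"wy":0,"wz":0,"gripper":0.15}
    - {"tx":-2,"ty":0,"tz":0,"wx":0,"wy":0,"wz":0,"gripper":0.15}

```text
time: 14.43
position: [0.4867, -0.2947, 0.0719]
tool_rot: [-2.312, -2.116, -0.007]
ft_force: [-1.4, 11.1, 6.3]
grip_width: 0.205
grip_force: 12.0
```

```bash
python3 - <<'E'
from h import *
to([.052,0,.115])
E
```

```text
t 14.4333 case [57.6 -0.5 71.9] shift [ -5.2  -0.6 -43.1] w [-0.002 -0.008  0.002] F [-1.4 11.1  6.3] g 0.205
```

It stopped at the predicted place (5.4 mm against 5.7 mm), which should be the post. I'll relax, then test by lifting slightly against the lip.

Request:
jog_arm:
  increments:
    - {"tx":0.7,"ty":0,"tz":0,"wx":0,"wy":0,"wz":0,"gripper":0.15}
    - {"tx":1.4,"ty":0,"tz":-1,"wx":0,"wy":0,"wz":0,"gripper":0.15}
    - {"tx":1.5,"ty":0,"tz":-2,"wx":0,"wy":0,"wz":0,"gripper":0.15}
    - {"tx":1.5,"ty":0,"tz":-3,"wx":0,"wy":0,"wz":0,"gripper":0.15}
    - {"tx":1.5,"ty":0,"tz":-3,"wx":0,"wy":0,"wz":0,"gripper":0.15}

```text
time: 14.85
position: [0.4863, -0.2949, 0.0736]
tool_rot: [-2.314, -2.116, -0.005]
ft_force: [0.8, 6.8, -0.4]
grip_width: 0.203
grip_force: 12.0
```

Request:
jog_arm:
  increments:
    - {"tx":0,"ty":0,"tz":-1,"wx":0,"wy":0,"wz":0,"gripper":0.15}
    - {"tx":0,"ty":0,"tz":-2,"wx":0,"wy":0,"wz":0,"gripper":0.15}
    - {"tx":0,"ty":0,"tz":-3,"wx":0,"wy":0,"wz":0,"gripper":0.15}
    - {"tx":0,"ty":0,"tz":-3,"wx":0,"wy":0,"wz":0,"gripper":0.15}
    - {"tx":0,"ty":0,"tz":-3,"wx":0,"wy":0,"wz":0,"gripper":0.15}

```text
time: 15.27
position: [0.4862, -0.2952, 0.0762]
tool_rot: [-2.314, -2.116, -0.005]
ft_force: [0.6, 6.2, -3.3]
grip_width: 0.203
grip_force: 12.0
```

```bash
python3 - <<'E'
from h import *
to([.052,0,.115])
E
```

```text
t 15.2667 case [57.  -0.  76.2] shift [ -4.8  -0.1 -38.8] w [-0.002 -0.006  0.001] F [ 0.6  6.2 -3.3] g 0.203
```

Request:
jog_arm:
  increments:
    - {"tx":0,"ty":0,"tz":-1,"wx":0,"wy":0,"wz":0,"gripper":0.15}
    - {"tx":0,"ty":0,"tz":-2,"wx":0,"wy":0,"wz":0,"gripper":0.15}
    - {"tx":0,"ty":0,"tz":-2,"wx":0,"wy":0,"wz":0,"gripper":0.15}
    - {"tx":0,"ty":0,"tz":-2,"wx":0,"wy":0,"wz":0,"gripper":0.15}
    - {"tx":0,"ty":0,"tz":-2,"wx":0,"wy":0,"wz":0,"gripper":0.15}

```text
time: 15.68
position: [0.486, -0.2954, 0.0767]
tool_rot: [-2.314, -2.116, -0.005]
ft_force: [3.5, 3.7, -11.2]
grip_width: 0.202
grip_force: 12.0
```

Request:
jog_arm:
  increments:
    - {"tx":0,"ty":0,"tz":0,"wx":0,"wy":0,"wz":0,"gripper":0.15}
    - {"tx":0,"ty":0,"tz":-1,"wx":0,"wy":0,"wz":0,"gripper":0.15}
    - {"tx":0,"ty":0,"tz":-1,"wx":0,"wy":0,"wz":0,"gripper":0.15}
    - {"tx":0,"ty":0,"tz":-1,"wx":0,"wy":0,"wz":0,"gripper":0.15}
    - {"tx":0,"ty":0,"tz":-1,"wx":0,"wy":0,"wz":0,"gripper":0.15}

```text
time: 16.1
position: [0.4859, -0.2956, 0.0772]
tool_rot: [-2.314, -2.115, -0.005]
ft_force: [4.9, 2.9, -13.9]
grip_width: 0.204
grip_force: 12.0
```

```bash
python3 - <<'E'
from h import *
to([.052,0,.115])
E
```

```text
t 16.1 case [56.6  0.3 77.2] shift [ -4.4   0.2 -37.8] w [-0.003 -0.007  0.001] F [  4.9   2.9 -13.9] g 0.204
```

The lip holds it, with −14 N on lifting, so the loop is hooked. I'll relax, release and lift off.

Request:
jog_arm:
  increments:
    - {"tx":0,"ty":0,"tz":2,"wx":0,"wy":0,"wz":0,"gripper":0.15}
    - {"tx":-0.5,"ty":0,"tz":4,"wx":0,"wy":0,"wz":0,"gripper":0.15}
    - {"tx":-0.5,"ty":0,"tz":6,"wx":0,"wy":0,"wz":0,"gripper":0.15}
    - {"tx":-0.5,"ty":0,"tz":6,"wx":0,"wy":0,"wz":0,"gripper":0.25}
    - {"tx":-0.5,"ty":0,"tz":6,"wx":0,"wy":0,"wz":0,"gripper":0.38}

```text
time: 16.52
position: [0.4861, -0.2999, 0.0746]
tool_rot: [-2.32, -2.118, 0.0]
ft_force: [-0.2, -1.6, -0.0]
grip_width: 0.264
grip_force: 0.0
```

Request:
jog_arm:
  increments:
    - {"tx":0,"ty":0,"tz":0,"wx":0,"wy":0,"wz":0,"gripper":0.38}
    - {"tx":0,"ty":0,"tz":0,"wx":0,"wy":0,"wz":0,"gripper":0.38}
    - {"tx":0,"ty":0,"tz":0,"wx":0,"wy":0,"wz":0,"gripper":0.38}
    - {"tx":0,"ty":0,"tz":-15,"wx":0,"wy":0,"wz":0,"gripper":0.38}
    - {"tx":0,"ty":0,"tz":-45,"wx":0,"wy":0,"wz":0,"gripper":0.38}

```text
time: 16.93
position: [0.4832, -0.2991, 0.1169]
tool_rot: [-2.316, -2.112, 0.003]
ft_force: [-0.1, -0.2, -0.1]
grip_width: 0.377
grip_force: 0.0
```

Request:
jog_arm:
  increments:
    - {"tx":0,"ty":0,"tz":-40,"wx":0,"wy":0,"wz":0,"gripper":0}
    - {"tx":0,"ty":0,"tz":-55,"wx":0,"wy":0,"wz":0,"gripper":0}
    - {"tx":0,"ty":0,"tz":-55,"wx":0,"wy":0,"wz":0,"gripper":0}
    - {"tx":0,"ty":0,"tz":-55,"wx":0,"wy":0,"wz":0,"gripper":0}
    - {"tx":0,"ty":0,"tz":-55,"wx":0,"wy":0,"wz":0,"gripper":0}

```text
time: 17.35
position: [0.4853, -0.3002, 0.174]
tool_rot: [-2.32, -2.116, 0.001]
ft_force: [1.1, -0.4, 0.6]
grip_width: 0.088
grip_force: 0.0
```

```bash
python3 - <<'E'
from h import *
to([-.02,0,.165])
w=vision.get_image("wrist");s=vision.get_image("scene");t=vision.get_image("top")
for n,im in(("w",w),("s",s),("t",t)):
    a=im["color"];h=cv2.cvtColor(a,cv2.COLOR_BGR2HSV);m=((h[...,0]<6)|(h[...,0]>174))&(h[...,1]>150)
    p=proj(im,c2w([-.04,0,.13]));y,x=np.where(m);k=(abs(x-p[0])<50)&(abs(y-p[1])<60);print(n,p,x[k].min(),x[k].max(),y[k].min(),y[k].max(),x[k].mean(),y[k].mean()) if k.any() else print(n,p,"none")
c=w["color"][180:420,160:480];sc=s["color"][150:230,250:330]
o=np.zeros((400,800,3),np.uint8);o[:300,:400]=cv2.resize(c,(400,300));o[:,400:]=cv2.resize(sc,(400,400),interpolation=cv2.INTER_CUBIC);cv2.imwrite("pics/w8.png",o)
E
```

```text
t 17.35 case [ 52.    0.5 174. ] shift [-72.    0.6   9. ] w [-0.002 -0.    -0.002] F [ 1.1 -0.4  0.6] g 0.088
w [321.75311425 378.64305207] 284 351 389 424 319.33419023136247 396.8508997429306
s [280.93876736 211.11930179] 274 286 204 208 280.42 205.66
t [295.37065879 282.0352505 ] 291 299 276 290 294.8529411764706 282.47058823529414
```

```bash
python3 - <<'E'
from h import *
s=vision.get_image("scene");t=vision.get_image("top")
w=w2c(tri([(t,294.85,282.5),(s,280.4,205.7)]))*1e3;print("red",w)
# path of contact corner
for zp in(95,98.5,102):
    for a in(.3,.5,.7,.9,1.1,1.3,1.45,1.571):
        r=46;print(zp,a,np.round([-18-r*np.sin(a)+9*np.cos(a),zp+r*np.cos(a)+9*np.sin(a)],1))
to([-.008,0,.130])
E
```

```text
red [-40.06435784   0.24330486 145.12274987]
95 0.3 [-23.  141.6]
95 0.5 [-32.2 139.7]
95 0.7 [-40.8 136. ]
95 0.9 [-48.4 130.6]
95 1.1 [-54.9 123.9]
95 1.3 [-59.9 116. ]
95 1.45 [-62.6 109.5]
95 1.571 [-64. 104.]
98.5 0.3 [-23.  145.1]
98.5 0.5 [-32.2 143.2]
98.5 0.7 [-40.8 139.5]
98.5 0.9 [-48.4 134.1]
98.5 1.1 [-54.9 127.4]
98.5 1.3 [-59.9 119.5]
98.5 1.45 [-62.6 113. ]
98.5 1.571 [-64.  107.5]
102 0.3 [-23.  148.6]
102 0.5 [-32.2 146.7]
102 0.7 [-40.8 143. ]
102 0.9 [-48.4 137.6]
102 1.1 [-54.9 130.9]
102 1.3 [-59.9 123. ]
102 1.45 [-62.6 116.5]
102 1.571 [-64. 111.]
t 17.6 case [ 52.2   0.2 174. ] shift [-60.3   0.4  43.9] w [-0.002 -0.001 -0.001] F [0.4 0.9 0.6] g 0.009
```

Request:
jog_arm:
  increments:
    - {"tx":-25,"ty":0,"tz":0,"wx":0,"wy":0,"wz":0,"gripper":0}
    - {"tx":-50,"ty":0,"tz":0,"wx":0,"wy":0,"wz":0,"gripper":0}
    - {"tx":-60,"ty":0,"tz":10,"wx":0,"wy":0,"wz":0,"gripper":0}
    - {"tx":-60,"ty":0,"tz":35,"wx":0,"wy":0,"wz":0,"gripper":0}
    - {"tx":-60,"ty":0,"tz":52,"wx":0,"wy":0,"wz":0,"gripper":0}

```text
time: 18.02
position: [0.4795, -0.3603, 0.1206]
tool_rot: [-2.322, -2.113, -0.0]
ft_force: [-0.3, 0.1, -0.4]
grip_width: 0.007
grip_force: 0.0
```

Request:
jog_arm:
  increments:
    - {"tx":0,"ty":0,"tz":0,"wx":0,"wy":0,"wz":0,"gripper":0}
    - {"tx":-3,"ty":0,"tz":0,"wx":0,"wy":0,"wz":0,"gripper":0}
    - {"tx":-6,"ty":0,"tz":0,"wx":0,"wy":0,"wz":0,"gripper":0}
    - {"tx":-9,"ty":0,"tz":0,"wx":0,"wy":0,"wz":0,"gripper":0}
    - {"tx":-12,"ty":0,"tz":0,"wx":0,"wy":0,"wz":0,"gripper":0}

```text
time: 18.43
position: [0.4802, -0.3728, 0.1245]
tool_rot: [2.32, 2.115, 0.0]
ft_force: [-0.1, -1.2, -0.1]
grip_width: 0.003
grip_force: 0.0
```

Request:
jog_arm:
  increments:
    - {"tx":-2,"ty":0,"tz":0,"wx":0,"wy":0,"wz":0,"gripper":0}
    - {"tx":-4,"ty":0,"tz":0,"wx":0,"wy":0,"wz":0,"gripper":0}
    - {"tx":-6,"ty":0,"tz":0,"wx":0,"wy":0,"wz":0,"gripper":0}
    - {"tx":-8,"ty":0,"tz":0.5,"wx":0,"wy":0,"wz":0,"gripper":0}
    - {"tx":-10,"ty":0,"tz":1,"wx":0,"wy":0,"wz":0,"gripper":0}

```text
time: 18.85
position: [0.4785, -0.3821, 0.1222]
tool_rot: [2.321, 2.117, -0.0]
ft_force: [0.3, -0.3, 0.4]
grip_width: 0.008
grip_force: 0.0
```

```bash
cat > chk.py <<'E'
from h import *
s=vision.get_image("scene");t=vision.get_image("top");q=[]
for im in(s,t):
    h=cv2.cvtColor(im["color"],cv2.COLOR_BGR2HSV);m=((h[...,0]<6)|(h[...,0]>174))&(h[...,1]>150)
    p=proj(im,c2w([-.06,0,.125]));y,x=np.where(m);k=(abs(x-p[0])<18)&(abs(y-p[1])<20);print(k.sum(),end=" ")
    if k.any():q.append((im,x[k].mean(),y[k].mean()))
if len(q)==2:
    w=w2c(tri(q))*1e3;print("red",w.round(1),"a~",np.arctan2(-18-w[0],w[2]-98.5))
to([0,0,.1])
E
python3 chk.py
```

```text
36 0 t 18.95 case [-30.5  -0.  122. ] shift [30.5 -0.1 22. ] w [-0.     0.    -0.002] F [0.  0.1 0.5] g 0.007
```

Request:
jog_arm:
  increments:
    - {"tx":-2,"ty":0,"tz":0.5,"wx":0,"wy":0,"wz":0,"gripper":0}
    - {"tx":-4,"ty":0,"tz":1,"wx":0,"wy":0,"wz":0,"gripper":0}
    - {"tx":-6,"ty":0,"tz":1.5,"wx":0,"wy":0,"wz":0,"gripper":0}
    - {"tx":-8,"ty":0,"tz":2,"wx":0,"wy":0,"wz":0,"gripper":0}
    - {"tx":-10,"ty":0,"tz":3,"wx":0,"wy":0,"wz":0,"gripper":0}

```text
time: 19.37
position: [0.4776, -0.3922, 0.1191]
tool_rot: [2.321, 2.117, -0.0]
ft_force: [-0.8, 0.1, 0.4]
grip_width: 0.005
grip_force: 0.0
```

```bash
python3 chk.py
```

```text
24 0 t 19.4667 case [-40.5   0.  118.9] shift [40.5 -0.  18.9] w [-0.     0.    -0.002] F [-0.1 -0.9 -0.2] g 0.008
```

```bash
cat > chk.py <<'E'
from h import *
s=vision.get_image("scene");im=s
h=cv2.cvtColor(im["color"],cv2.COLOR_BGR2HSV);m=((h[...,0]<6)|(h[...,0]>174))&(h[...,1]>120)
y,x=np.where(m);k=(abs(x-280)<15)&(y>180)&(y<245);print(k.sum(),x[k].min(),x[k].max(),y[k].min(),y[k].max(),x[k].mean().round(1),y[k].mean().round(1))
print("model rows",[(a,(proj(im,c2w([(-18-50*np.sin(a))/1e3,0,(98.5+50*np.cos(a))/1e3]))[1]).round(1)) for a in(.3,.44,.6,.8,1,1.2,1.4,1.57)])
to([0,0,.1])
g=s["color"].astype(int).sum(-1)
for r in range(192,214):print(r,g[r,268:296].tolist())
E
python3 chk.py
```

```text
27 275 286 205 208 281.0 206.6
model rows [(0.3, np.float64(203.1)), (0.44, np.float64(206.0)), (0.6, np.float64(209.5)), (0.8, np.float64(214.1)), (1, np.float64(218.8)), (1.2, np.float64(223.3)), (1.4, np.float64(227.5)), (1.57, np.float64(230.7))]
t 19.5167 case [-4.03e+01 -1.00e-01  1.19e+02] shift [40.3 -0.1 19. ] w [-0.    -0.    -0.002] F [ 0.4 -0.8 -0.7] g 0.001
192 [454, 421, 406, 385, 321, 202, 135, 124, 122, 125, 128, 127, 123, 121, 121, 124, 123, 129, 138, 147, 148, 155, 163, 183, 272, 422, 499, 517]
193 [451, 429, 401, 384, 351, 242, 152, 124, 123, 127, 127, 130, 127, 121, 119, 120, 131, 151, 156, 144, 140, 138, 140, 155, 190, 234, 264, 274]
194 [477, 471, 460, 452, 432, 335, 202, 132, 123, 127, 127, 128, 128, 123, 119, 121, 155, 218, 240, 206, 182, 180, 210, 238, 259, 258, 244, 236]
195 [483, 482, 480, 479, 470, 417, 268, 149, 123, 125, 133, 127, 128, 121, 126, 125, 178, 283, 335, 303, 267, 275, 326, 368, 386, 382, 361, 348]
196 [483, 482, 482, 482, 480, 451, 308, 172, 128, 128, 129, 129, 127, 125, 126, 129, 173, 284, 352, 343, 325, 324, 347, 367, 374, 378, 383, 381]
19
[... 1762 characters left out ...]
 235, 253, 288, 305, 273, 225, 207, 205, 202, 199, 195, 196, 196, 192, 223, 292, 316, 332, 374, 390, 380, 378, 396, 347]
210 [259, 251, 249, 239, 239, 270, 327, 339, 315, 257, 221, 222, 221, 217, 214, 214, 213, 211, 224, 270, 290, 285, 311, 360, 363, 337, 341, 309]
211 [298, 296, 294, 289, 288, 317, 351, 337, 332, 271, 228, 224, 225, 227, 226, 223, 222, 221, 224, 257, 311, 271, 284, 350, 341, 290, 264, 248]
212 [318, 318, 317, 314, 324, 346, 352, 325, 319, 267, 230, 229, 230, 234, 234, 232, 232, 236, 231, 271, 336, 291, 301, 349, 326, 280, 251, 241]
213 [324, 326, 319, 321, 328, 343, 325, 308, 297, 250, 230, 235, 242, 247, 244, 244, 253, 250, 251, 284, 339, 303, 333, 355, 328, 304, 295, 291]
```

The scene numbers show the closed fingers ending just above the red lever end (row 205) with the lever unmoved. The tips are higher than I assumed, about 32 mm above the reported TCP, and slid over the lever's end. I'll go back and approach lower.

Request:
jog_arm:
  increments:
    - {"tx":0,"ty":0,"tz":-12,"wx":0,"wy":0,"wz":0,"gripper":0}
    - {"tx":15,"ty":0,"tz":-12,"wx":0,"wy":0,"wz":0,"gripper":0}
    - {"tx":36,"ty":0,"tz":-12,"wx":0,"wy":0,"wz":0,"gripper":0}
    - {"tx":36,"ty":0,"tz":0,"wx":0,"wy":0,"wz":0,"gripper":0}
    - {"tx":36,"ty":0,"tz":8,"wx":0,"wy":0,"wz":0,"gripper":0}

```text
time: 19.93
position: [0.4822, -0.3537, 0.1117]
tool_rot: [2.316, 2.12, 0.001]
ft_force: [0.2, -0.6, -1.0]
grip_width: 0.006
grip_force: 0.0
```

Request:
jog_arm:
  increments:
    - {"tx":0,"ty":0,"tz":1,"wx":0,"wy":0,"wz":0,"gripper":0}
    - {"tx":-3,"ty":0,"tz":2,"wx":0,"wy":0,"wz":0,"gripper":0}
    - {"tx":-6,"ty":0,"tz":2,"wx":0,"wy":0,"wz":0,"gripper":0}
    - {"tx":-9,"ty":0,"tz":2,"wx":0,"wy":0,"wz":0,"gripper":0}
    - {"tx":-12,"ty":0,"tz":2,"wx":0,"wy":0,"wz":0,"gripper":0}

```text
time: 20.35
position: [0.4797, -0.3691, 0.1094]
tool_rot: [2.322, 2.115, -0.0]
ft_force: [-0.3, 0.0, 0.2]
grip_width: 0.005
grip_force: 0.0
```

Request:
jog_arm:
  increments:
    - {"tx":-2,"ty":0,"tz":0,"wx":0,"wy":0,"wz":0,"gripper":0}
    - {"tx":-4,"ty":0,"tz":0,"wx":0,"wy":0,"wz":0,"gripper":0}
    - {"tx":-6,"ty":0,"tz":0,"wx":0,"wy":0,"wz":0,"gripper":0}
    - {"tx":-8,"ty":0,"tz":0,"wx":0,"wy":0,"wz":0,"gripper":0}
    - {"tx":-10,"ty":0,"tz":0,"wx":0,"wy":0,"wz":0,"gripper":0}

```text
time: 20.77
position: [0.4789, -0.3781, 0.1092]
tool_rot: [2.321, 2.117, -0.0]
ft_force: [0.2, 1.4, 0.1]
grip_width: 0.002
grip_force: 0.1
```

```bash
sed -i '/^for r in range/d' chk.py; python3 chk.py
```

```text
46 275 286 204 208 280.5 205.8
model rows [(0.3, np.float64(203.1)), (0.44, np.float64(206.0)), (0.6, np.float64(209.5)), (0.8, np.float64(214.1)), (1, np.float64(218.8)), (1.2, np.float64(223.3)), (1.4, np.float64(227.5)), (1.57, np.float64(230.7))]
t 20.8167 case [-26.4  -0.2 109.1] shift [26.4 -0.3  9.1] w [ 0.    -0.    -0.002] F [0.1 0.6 0.2] g 0.006
```

Request:
jog_arm:
  increments:
    - {"tx":-4,"ty":0,"tz":1,"wx":0,"wy":0,"wz":0,"gripper":0}
    - {"tx":-8,"ty":0,"tz":2,"wx":0,"wy":0,"wz":0,"gripper":0}
    - {"tx":-12,"ty":0,"tz":3.5,"wx":0,"wy":0,"wz":0,"gripper":0}
    - {"tx":-15,"ty":0,"tz":5,"wx":0,"wy":0,"wz":0,"gripper":0}
    - {"tx":-17,"ty":0,"tz":6,"wx":0,"wy":0,"wz":0,"gripper":0}

```text
time: 21.23
position: [0.4776, -0.3913, 0.1017]
tool_rot: [-2.315, -2.115, -0.005]
ft_force: [0.7, 7.3, -1.4]
grip_width: 0.014
grip_force: 3.6
```

```bash
python3 chk.py
```

```text
50 274 285 211 215 279.2 212.9
model rows [(0.3, np.float64(203.1)), (0.44, np.float64(206.0)), (0.6, np.float64(209.5)), (0.8, np.float64(214.1)), (1, np.float64(218.8)), (1.2, np.float64(223.3)), (1.4, np.float64(227.5)), (1.57, np.float64(230.7))]
t 21.2833 case [-3.960e+01 -1.000e-01  1.015e+02] shift [39.6 -0.   1.7] w [-0.002 -0.006  0.   ] F [ 1.2  6.7 -1.8] g 0.004
```

Request:
jog_arm:
  increments:
    - {"tx":-3,"ty":0,"tz":1.5,"wx":0,"wy":0,"wz":0,"gripper":0}
    - {"tx":-6,"ty":0,"tz":3.5,"wx":0,"wy":0,"wz":0,"gripper":0}
    - {"tx":-9,"ty":0,"tz":6,"wx":0,"wy":0,"wz":0,"gripper":0}
    - {"tx":-11,"ty":0,"tz":8,"wx":0,"wy":0,"wz":0,"gripper":0}
    - {"tx":-12,"ty":0,"tz":9.5,"wx":0,"wy":0,"wz":0,"gripper":0}

```text
time: 21.7
position: [0.4766, -0.4011, 0.0916]
tool_rot: [-2.312, -2.115, -0.007]
ft_force: [-0.7, 8.8, -0.7]
grip_width: 0.005
grip_force: 4.3
```

```bash
python3 chk.py
```

```text
50 273 285 218 222 278.9 219.7
model rows [(0.3, np.float64(203.1)), (0.44, np.float64(206.0)), (0.6, np.float64(209.5)), (0.8, np.float64(214.1)), (1, np.float64(218.8)), (1.2, np.float64(223.3)), (1.4, np.float64(227.5)), (1.57, np.float64(230.7))]
t 21.75 case [-49.7  -0.   91.4] shift [49.7  0.  -8.2] w [-0.003 -0.008  0.002] F [ 0.8  9.4 -1.9] g 0.004
```

```bash
python3 - <<'E'
from h import *
w=vision.get_image("wrist")["color"][200:440,240:400];s=vision.get_image("scene");c=s["color"][165:245,245:325];t=vision.get_image("top")["color"][230:330,225:325]
o=np.zeros((600,800,3),np.uint8);o[:300,:200]=cv2.resize(w,(200,300));o[:,200:]=cv2.resize(c,(600,600),interpolation=cv2.INTER_CUBIC);o[400:600,:200]=cv2.resize(t,(200,200));cv2.imwrite("pics/w9.png",o)
E
```

```text
(no output)
```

View pics/w9.png

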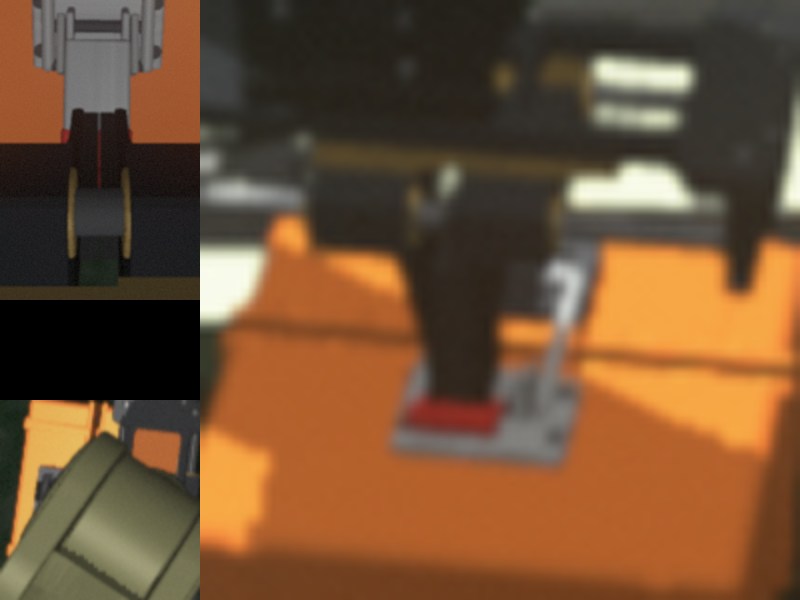

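The fingertips sit on the lever's face just at the red end (scene crop (465, 400), red at (455, 417)), so contact is good. I'll continue along the arc, now mainly downward.

Request:
jog_arm:
  increments:
    - {"tx":-1,"ty":0,"tz":2,"wx":0,"wy":0,"wz":0,"gripper":0}
    - {"tx":-2,"ty":0,"tz":4,"wx":0,"wy":0,"wz":0,"gripper":0}
    - {"tx":-3,"ty":0,"tz":6,"wx":0,"wy":0,"wz":0,"gripper":0}
    - {"tx":-4,"ty":0,"tz":8,"wx":0,"wy":0,"wz":0,"gripper":0}
    - {"tx":-5,"ty":0,"tz":10,"wx":0,"wy":0,"wz":0,"gripper":0}

```text
time: 22.32
position: [0.4763, -0.4101, 0.0832]
tool_rot: [-2.318, -2.117, -0.002]
ft_force: [0.3, 2.6, 1.3]
grip_width: 0.003
grip_force: 1.2
```

```bash
python3 chk.py
```

```text
50 272 284 223 227 278.5 225.1
model rows [(0.3, np.float64(203.1)), (0.44, np.float64(206.0)), (0.6, np.float64(209.5)), (0.8, np.float64(214.1)), (1, np.float64(218.8)), (1.2, np.float64(223.3)), (1.4, np.float64(227.5)), (1.57, np.float64(230.7))]
t 22.3667 case [-59.5  -0.4  83. ] shift [ 59.5  -0.4 -16.9] w [-0.    -0.001 -0.   ] F [-0.4  1.9  1.7] g 0.005
```

Request:
jog_arm:
  increments:
    - {"tx":-0.5,"ty":0,"tz":2,"wx":0,"wy":0,"wz":0,"gripper":0}
    - {"tx":-1,"ty":0,"tz":4,"wx":0,"wy":0,"wz":0,"gripper":0}
    - {"tx":-1.5,"ty":0,"tz":6,"wx":0,"wy":0,"wz":0,"gripper":0}
    - {"tx":-1.5,"ty":0,"tz":7,"wx":0,"wy":0,"wz":0,"gripper":0}
    - {"tx":-1.5,"ty":0,"tz":8,"wx":0,"wy":0,"wz":0,"gripper":0}

```text
time: 22.78
position: [0.4753, -0.4144, 0.0756]
tool_rot: [2.321, 2.115, -0.001]
ft_force: [0.2, -0.4, 0.7]
grip_width: 0.007
grip_force: 0.3
```

```bash
python3 chk.py
```

```text
45 273 284 225 231 278.8 228.4
model rows [(0.3, np.float64(203.1)), (0.44, np.float64(206.0)), (0.6, np.float64(209.5)), (0.8, np.float64(214.1)), (1, np.float64(218.8)), (1.2, np.float64(223.3)), (1.4, np.float64(227.5)), (1.57, np.float64(230.7))]
t 22.8333 case [-62.3   0.2  75.3] shift [ 62.3   0.1 -24.7] w [-0.     0.001 -0.002] F [-0.3 -0.3  0.6] g 0.004
```

Request:
jog_arm:
  increments:
    - {"tx":0,"ty":0,"tz":1.5,"wx":0,"wy":0,"wz":0,"gripper":0}
    - {"tx":0,"ty":0,"tz":3,"wx":0,"wy":0,"wz":0,"gripper":0}
    - {"tx":0,"ty":0,"tz":4,"wx":0,"wy":0,"wz":0,"gripper":0}
    - {"tx":0,"ty":0,"tz":4,"wx":0,"wy":0,"wz":0,"gripper":0}
    - {"tx":0,"ty":0,"tz":4,"wx":0,"wy":0,"wz":0,"gripper":0}

```text
time: 23.25
position: [0.4755, -0.4139, 0.0725]
tool_rot: [2.321, 2.116, -0.001]
ft_force: [-0.6, 0.7, 4.9]
grip_width: 0.008
grip_force: 2.4
```

```bash
cat >> chk.py <<'E'
b=s["color"].astype(int)
for u in(262,266,305,312,318):
    c=b[190:222,u,2];print(u,c.tolist())
E
python3 chk.py; python3 - <<'E'
import cv2
b=cv2.imread("pics/scene0.png").astype(int)
print("before")
for u in(262,266,305,312,318):print(u,b[190:222,u,2].tolist())
E
```

```text
42 273 284 226 232 278.7 229.5
model rows [(0.3, np.float64(203.1)), (0.44, np.float64(206.0)), (0.6, np.float64(209.5)), (0.8, np.float64(214.1)), (1, np.float64(218.8)), (1.2, np.float64(223.3)), (1.4, np.float64(227.5)), (1.57, np.float64(230.7))]
t 23.3 case [-62.1  -0.2  72.5] shift [ 62.1  -0.3 -27.6] w [ 0.     0.001 -0.001] F [-0.6 -0.9  5.3] g 0.003
262 [39, 42, 43, 44, 54, 74, 83, 79, 64, 52, 49, 50, 48, 45, 43, 43, 44, 45, 51, 94, 153, 178, 180, 179, 179, 179, 179, 179, 178, 179, 179, 179]
266 [39, 43, 42, 43, 49, 67, 81, 82, 68, 55, 51, 51, 49, 48, 45, 44, 45, 44, 48, 78, 132, 166, 177, 179, 179, 179, 178, 179, 179, 179, 178, 179]
305 [133, 182, 159, 92, 57, 53, 54, 99, 183, 235, 246, 247, 247, 245, 229, 169, 105, 84, 138, 222, 244, 240, 203, 176, 225, 244, 247, 247, 247, 247, 247, 244]
312 [57, 55, 56, 56, 56, 58, 58, 57, 56, 53, 53, 76, 147, 219, 233, 196, 127, 87, 106, 178, 229, 236, 211, 178, 222, 243, 247, 247, 247, 247, 247, 247]
318 [57, 58, 56, 57, 59, 58, 59, 59, 59, 56, 54, 52, 52, 51, 49, 51, 67, 98, 127, 141, 150, 165, 175, 152, 152, 218, 242, 247, 247, 247, 247, 247]
before
262 [219, 203, 192, 231, 245, 247, 248, 248, 247, 248, 248, 247, 248, 248, 248, 248, 243, 217, 158, 159, 223, 244, 247, 248, 248, 248, 248, 248, 248, 248, 248, 248]
266 [245, 225, 231, 245, 248, 247, 248, 248, 248, 247, 248, 248, 248, 248, 248, 248, 247, 237, 196, 162, 207, 240, 246, 248, 248, 248, 248, 248, 248, 248, 248, 248]
305 [248, 237, 184, 109, 81, 122, 203, 240, 247, 248, 248, 248, 248, 248, 248, 248, 248, 248, 248, 247, 243, 207, 150, 168, 227, 245, 248, 248, 248, 248, 248, 248]
312 [248, 242, 202, 124, 87, 90, 141, 223, 245, 248, 248, 248, 248, 248, 248, 248, 248, 248, 248, 248, 247, 238, 200, 174, 223, 244, 247, 248, 248, 248, 248, 248]
318 [249, 245, 211, 131, 84, 99, 158, 221, 242, 247, 248, 248, 248, 248, 248, 248, 248, 248, 248, 248, 248, 243, 209, 151, 162, 222, 243, 247, 248, 248, 248, 248]
```

Request:
jog_arm:
  increments:
    - {"tx":0,"ty":0,"tz":1,"wx":0,"wy":0,"wz":0,"gripper":0}
    - {"tx":0,"ty":0,"tz":2,"wx":0,"wy":0,"wz":0,"gripper":0}
    - {"tx":0,"ty":0,"tz":2.5,"wx":0,"wy":0,"wz":0,"gripper":0}
    - {"tx":0,"ty":0,"tz":2.5,"wx":0,"wy":0,"wz":0,"gripper":0}
    - {"tx":0,"ty":0,"tz":2.5,"wx":0,"wy":0,"wz":0,"gripper":0}

```text
time: 23.72
position: [0.4757, -0.4142, 0.0713]
tool_rot: [2.32, 2.115, -0.002]
ft_force: [-3.9, 1.5, 11.4]
grip_width: 0.004
grip_force: 5.7
```

Request:
jog_arm:
  increments:
    - {"tx":0,"ty":0,"tz":1,"wx":0,"wy":0,"wz":0,"gripper":0}
    - {"tx":0,"ty":0,"tz":1,"wx":0,"wy":0,"wz":0,"gripper":0}
    - {"tx":0,"ty":0,"tz":1,"wx":0,"wy":0,"wz":0,"gripper":0}
    - {"tx":0,"ty":0,"tz":1,"wx":0,"wy":0,"wz":0,"gripper":0}
    - {"tx":0,"ty":0,"tz":1,"wx":0,"wy":0,"wz":0,"gripper":0}

```text
time: 24.13
position: [0.4759, -0.4142, 0.0709]
tool_rot: [2.32, 2.115, -0.002]
ft_force: [-3.5, 1.8, 14.0]
grip_width: 0.0
grip_force: 6.9
```

Request:
jog_arm:
  increments:
    - {"tx":0,"ty":0,"tz":1,"wx":0,"wy":0,"wz":0,"gripper":0}
    - {"tx":0,"ty":0,"tz":1,"wx":0,"wy":0,"wz":0,"gripper":0}
    - {"tx":0,"ty":0,"tz":1,"wx":0,"wy":0,"wz":0,"gripper":0}
    - {"tx":0,"ty":0,"tz":1,"wx":0,"wy":0,"wz":0,"gripper":0}
    - {"tx":0,"ty":0,"tz":-3,"wx":0,"wy":0,"wz":0,"gripper":0}

```text
time: 24.55
position: [0.4756, -0.4139, 0.073]
tool_rot: [2.32, 2.116, -0.001]
ft_force: [-0.7, -0.1, 1.4]
grip_width: 0.006
grip_force: 0.8
```

Request:
jog_arm:
  increments:
    - {"tx":0,"ty":0,"tz":-10,"wx":0,"wy":0,"wz":0,"gripper":0}
    - {"tx":0,"ty":0,"tz":-40,"wx":0,"wy":0,"wz":0,"gripper":0}
    - {"tx":0,"ty":0,"tz":-75,"wx":0,"wy":0,"wz":0,"gripper":0}
    - {"tx":0,"ty":0,"tz":-100,"wx":0,"wy":0,"wz":0,"gripper":0}
    - {"tx":30,"ty":0,"tz":-120,"wx":0,"wy":0,"wz":0,"gripper":0}

```text
time: 24.97
position: [0.4764, -0.39, 0.193]
tool_rot: [2.327, 2.105, -0.004]
ft_force: [0.0, -0.4, -0.4]
grip_width: 0.007
grip_force: 0.0
```

```bash
python3 chk.py; python3 - <<'E'
from h import *
w=vision.get_image("wrist");a=w["color"];h=cv2.cvtColor(a,cv2.COLOR_BGR2HSV)
p=proj(w,c2w([-.065,0,.1]));print("wrist red pred",p, "case centre",proj(w,c2w([0,0,.085])))
m=((h[...,0]<6)|(h[...,0]>174))&(h[...,1]>150);y,x=np.where(m);k=(abs(x-p[0])<60)&(abs(y-p[1])<60);print(k.sum(),x[k].min(),x[k].max(),y[k].min(),y[k].max())if k.any() else 0
# lid gap in wrist image, columns away from the latch
for cy in(.06,.05,-.05,-.06):
    q=proj(w,c2w([.016,cy,.085]));u=int(q[0]);v=int(q[1])
    if 30<v<450 and 0<=u<640: print(cy,u,v,a[v-22:v+16,u,2].tolist())
cv2.imwrite("pics/w10.png",a)
E
```

```text
67 273 284 225 231 278.4 228.2
model rows [(0.3, np.float64(203.1)), (0.44, np.float64(206.0)), (0.6, np.float64(209.5)), (0.8, np.float64(214.1)), (1, np.float64(218.8)), (1.2, np.float64(223.3)), (1.4, np.float64(227.5)), (1.57, np.float64(230.7))]
t 25.0167 case [-27.1  -3.3 197.5] shift [27.2 -3.9 97.5] w [0.006 0.001 0.001] F [2.7 6.1 2.9] g 0.005
262 [218, 208, 205, 223, 212, 187, 178, 179, 180, 179, 180, 181, 181, 181, 180, 180, 178, 172, 149, 137, 165, 181, 183, 181, 180, 180, 181, 181, 181, 181, 181, 186]
266 [244, 226, 231, 244, 245, 231, 202, 185, 181, 180, 180, 181, 181, 181, 181, 179, 176, 171, 154, 136, 149, 171, 179, 180, 181, 182, 181, 181, 181, 182, 180, 181]
305 [248, 236, 182, 105, 77, 133, 220, 244, 247, 248, 248, 248, 247, 248, 247, 247, 248, 247, 247, 247, 247, 241, 201, 152, 163, 179, 182, 182, 182, 182, 183, 183]
312 [248, 242, 200, 122, 83, 91, 148, 224, 245, 247, 247, 248, 248, 248, 247, 247, 247, 248, 248, 247, 247, 244, 222, 188, 221, 235, 219, 191, 182, 183, 183, 183]
318 [249, 245, 210, 130, 81, 95, 153, 213, 240, 247, 247, 248, 248, 248, 248, 247, 247, 
[... 272 characters left out ...]
154, 148, 128, 94, 55, 47, 54, 84, 105, 125, 143, 147, 143, 141, 149, 162, 160, 156, 157, 159, 162, 162]
0.05 246 162 [164, 160, 160, 161, 163, 161, 164, 164, 162, 163, 162, 158, 153, 155, 162, 159, 159, 153, 138, 94, 53, 44, 49, 52, 50, 65, 89, 105, 108, 128, 151, 162, 160, 159, 156, 159, 164, 164]
-0.05 383 162 [230, 230, 230, 230, 230, 230, 229, 231, 230, 229, 231, 230, 230, 229, 230, 230, 227, 200, 170, 151, 109, 66, 55, 60, 60, 60, 63, 92, 101, 110, 128, 150, 164, 168, 165, 160, 162, 168]
-0.06 397 162 [230, 230, 229, 231, 230, 229, 229, 230, 229, 229, 228, 231, 230, 230, 229, 230, 229, 230, 231, 230, 178, 106, 63, 52, 79, 109, 122, 139, 148, 150, 149, 153, 165, 166, 166, 161, 161, 167]
```

Request:
jog_arm:
  increments:
    - {"tx":40,"ty":0,"tz":0,"wx":0,"wy":0,"wz":0,"gripper":0}
    - {"tx":80,"ty":0,"tz":-20,"wx":0,"wy":0,"wz":0,"gripper":0}
    - {"tx":82,"ty":0,"tz":-52,"wx":0,"wy":0,"wz":0,"gripper":0}
    - {"tx":82,"ty":0,"tz":-52,"wx":0,"wy":0,"wz":0,"gripper":0}
    - {"tx":82,"ty":0,"tz":-52,"wx":0,"wy":0,"wz":0,"gripper":0}

```text
time: 25.48
position: [0.4872, -0.3008, 0.2448]
tool_rot: [2.316, 2.118, 0.001]
ft_force: [0.2, -0.2, -1.3]
grip_width: 0.005
grip_force: 0.0
```

```bash
python3 - <<'E'
from h import *
to([.055,0,.25])
w=vision.get_image("wrist");s=vision.get_image("scene");t=vision.get_image("top");q=[]
def red(im,pw,r):
    h=cv2.cvtColor(im["color"] if isinstance(im,dict) else im,cv2.COLOR_BGR2HSV);m=((h[...,0]<6)|(h[...,0]>174))&(h[...,1]>120)
    y,x=np.where(m);k=(abs(x-pw[0])<r)&(abs(y-pw[1])<r);return k.sum(),x[k].min(),x[k].max(),y[k].min(),y[k].max(),x[k].mean().round(2),y[k].mean().round(2)
for n,im,r in(("w",w,25),("s",s,14),("t",t,14)):
    p=proj(im,c2w([-.067,0,.103]));v=red(im,p,r);print(n,p.round(),v);q.append((im,v[5],v[6]))
print("tri wt",w2c(tri([q[0],q[2]]))*1e3,"st",w2c(tri(q[1:]))*1e3)
old=cv2.imread("pics/w1.png").astype(int);new=w["color"].astype(int)
for u in(250,262,375,385):
    print("old",u,old[226:244,u,2].tolist());print("new",u,new[218:250,u,2].tolist())
print(proj(w,c2w([.016,.05,.085])))
cv2.imwrite("pics/w11.png",w["color"])
E
```

```text
t 25.4833 case [ 51.5  -1.5 244.8] shift [ 3.5 -1.5 -5.3] w [0.003 0.002 0.001] F [ 0.2 -0.2 -1.3] g 0.005
w [318. 337.] (np.int64(69), np.int64(315), np.int64(337), np.int64(312), np.int64(347), np.float64(319.48), np.float64(337.04))
s [279. 229.] (np.int64(74), np.int64(273), np.int64(285), np.int64(225), np.int64(232), np.float64(278.89), np.float64(228.47))
t [311. 283.] (np.int64(141), np.int64(305), np.int64(317), np.int64(277), np.int64(290), np.float64(311.33), np.float64(283.31))
tri wt [-67.6576725   -0.50137159 103.01854502] st [-67.825072     0.52994408 104.65154986]
old 250 [230, 230, 229, 230, 230, 229, 231, 234, 231, 163, 83, 56, 55, 64, 90, 118, 169, 212]
new 250 [230, 230, 231, 229, 230, 229, 230, 229, 229, 229, 230, 229, 229, 231, 228, 229, 229, 229, 229, 230, 232, 231, 189, 110, 79, 101, 151, 199, 228, 229, 222, 223]
old 262 [229, 230, 230, 229, 230, 230, 231, 235, 230, 170, 91, 60, 56, 64, 67, 65, 85, 116]
new 262 [165, 165, 179, 218, 230, 231, 229, 230, 230, 230, 231, 229, 230, 229, 231, 229, 230, 229, 229, 232, 232, 232, 197, 126, 72, 64, 75, 108, 134, 136, 164, 217]
old 375 [163, 165, 165, 163, 164, 161, 161, 165, 163, 160, 146, 103, 58, 46, 52, 52, 57, 79]
new 375 [165, 163, 163, 165, 166, 166, 162, 165, 164, 162, 161, 165, 163, 163, 163, 163, 164, 163, 164, 160, 166, 166, 156, 129, 85, 57, 53, 67, 88, 100, 101, 112]
old 385 [159, 162, 158, 164, 158, 162, 160, 159, 159, 158, 148, 107, 58, 42, 52, 53, 73, 91]
new 385 [164, 164, 163, 163, 162, 164, 160, 161, 163, 160, 161, 159, 163, 160, 162, 159, 160, 159, 158, 160, 160, 158, 158, 147, 104, 65, 80, 105, 121, 137, 147, 144]
[262.09582343 244.18922221]
```

The lid gap has closed from about 7 px to 4 px and has stayed that way with the arm clear. The lever end is down at z ≈ 104 mm. One more press will confirm it is on its stop.

Request:
jog_arm:
  increments:
    - {"tx":-40,"ty":-1,"tz":0,"wx":0,"wy":0,"wz":0,"gripper":0}
    - {"tx":-80,"ty":-1,"tz":10,"wx":0,"wy":0,"wz":0,"gripper":0}
    - {"tx":-115,"ty":-1,"tz":40,"wx":0,"wy":0,"wz":0,"gripper":0}
    - {"tx":-115,"ty":-1,"tz":80,"wx":0,"wy":0,"wz":0,"gripper":0}
    - {"tx":-115,"ty":-1,"tz":120,"wx":0,"wy":0,"wz":0,"gripper":0}

```text
time: 26.05
position: [0.472, -0.4204, 0.1204]
tool_rot: [2.328, 2.109, -0.002]
ft_force: [0.5, -1.6, -0.1]
grip_width: 0.006
grip_force: 0.0
```

```bash
python3 -c "
from h import *
to([-.064,0,.077])"
```

```text
t 26.05 case [-68.9   2.7 120.4] shift [ 5.   2.7 43.4] w [-0.001  0.001 -0.008] F [ 0.5 -1.6 -0.1] g 0.006
```

Request:
jog_arm:
  increments:
    - {"tx":0,"ty":0,"tz":15,"wx":0,"wy":0,"wz":0,"gripper":0}
    - {"tx":0,"ty":0,"tz":30,"wx":0,"wy":0,"wz":0,"gripper":0}
    - {"tx":0,"ty":0,"tz":40,"wx":0,"wy":0,"wz":0,"gripper":0}
    - {"tx":0,"ty":0,"tz":40,"wx":0,"wy":0,"wz":0,"gripper":0}
    - {"tx":0,"ty":0,"tz":40,"wx":0,"wy":0,"wz":0,"gripper":0}

```text
time: 26.47
position: [0.4738, -0.4161, 0.0824]
tool_rot: [-2.321, -2.115, 0.0]
ft_force: [-0.5, -0.2, 0.9]
grip_width: 0.005
grip_force: 0.0
```

```bash
python3 -c "
from h import *
to([-.064,0,.074])"
```

```text
t 26.4667 case [-64.5   1.4  82.4] shift [0.5 1.4 8.4] w [-0.001 -0.001 -0.002] F [-0.5 -0.2  0.9] g 0.005
```

Request:
jog_arm:
  increments:
    - {"tx":0,"ty":1.2,"tz":4,"wx":0,"wy":0,"wz":0,"gripper":0}
    - {"tx":0,"ty":1.2,"tz":7,"wx":0,"wy":0,"wz":0,"gripper":0}
    - {"tx":0,"ty":1.2,"tz":9,"wx":0,"wy":0,"wz":0,"gripper":0}
    - {"tx":0,"ty":1.2,"tz":10,"wx":0,"wy":0,"wz":0,"gripper":0}
    - {"tx":0,"ty":1.2,"tz":10,"wx":0,"wy":0,"wz":0,"gripper":0}

```text
time: 26.88
position: [0.4757, -0.4164, 0.0734]
tool_rot: [2.321, 2.117, -0.0]
ft_force: [0.2, 0.7, -0.0]
grip_width: 0.005
grip_force: 0.0
```

Request:
jog_arm:
  increments:
    - {"tx":0,"ty":0,"tz":1,"wx":0,"wy":0,"wz":0,"gripper":0}
    - {"tx":0,"ty":0,"tz":2,"wx":0,"wy":0,"wz":0,"gripper":0}
    - {"tx":0,"ty":0,"tz":3,"wx":0,"wy":0,"wz":0,"gripper":0}
    - {"tx":0,"ty":0,"tz":3,"wx":0,"wy":0,"wz":0,"gripper":0}
    - {"tx":0,"ty":0,"tz":3,"wx":0,"wy":0,"wz":0,"gripper":0}

```text
time: 27.3
position: [0.476, -0.4168, 0.072]
tool_rot: [2.32, 2.116, -0.001]
ft_force: [-1.5, 2.1, 8.5]
grip_width: 0.003
grip_force: 3.9
```

Request:
jog_arm:
  increments:
    - {"tx":0,"ty":0,"tz":1,"wx":0,"wy":0,"wz":0,"gripper":0}
    - {"tx":0,"ty":0,"tz":2,"wx":0,"wy":0,"wz":0,"gripper":0}
    - {"tx":0,"ty":0,"tz":2,"wx":0,"wy":0,"wz":0,"gripper":0}
    - {"tx":0,"ty":0,"tz":2,"wx":0,"wy":0,"wz":0,"gripper":0}
    - {"tx":0,"ty":0,"tz":2,"wx":0,"wy":0,"wz":0,"gripper":0}

```text
time: 27.72
position: [0.4761, -0.4171, 0.0712]
tool_rot: [2.32, 2.115, -0.001]
ft_force: [-4.0, 3.1, 13.3]
grip_width: 0.006
grip_force: 6.4
```

Same curve as the first press: contact starts at 73 mm and stiffens the same way. The lever had not sprung back. One last firm press (<20 N), then retreat.

Request:
jog_arm:
  increments:
    - {"tx":0,"ty":0,"tz":1,"wx":0,"wy":0,"wz":0,"gripper":0}
    - {"tx":0,"ty":0,"tz":2,"wx":0,"wy":0,"wz":0,"gripper":0}
    - {"tx":0,"ty":0,"tz":2,"wx":0,"wy":0,"wz":0,"gripper":0}
    - {"tx":0,"ty":0,"tz":2,"wx":0,"wy":0,"wz":0,"gripper":0}
    - {"tx":0,"ty":0,"tz":2,"wx":0,"wy":0,"wz":0,"gripper":0}

```text
time: 28.13
position: [0.4763, -0.4173, 0.0704]
tool_rot: [2.319, 2.114, -0.002]
ft_force: [-3.4, 3.7, 18.4]
grip_width: 0.008
grip_force: 9.0
```

Request:
jog_arm:
  increments:
    - {"tx":0,"ty":0,"tz":-6,"wx":0,"wy":0,"wz":0,"gripper":0}
    - {"tx":0,"ty":0,"tz":-20,"wx":0,"wy":0,"wz":0,"gripper":0}
    - {"tx":0,"ty":0,"tz":-50,"wx":0,"wy":0,"wz":0,"gripper":0}
    - {"tx":0,"ty":0,"tz":-85,"wx":0,"wy":0,"wz":0,"gripper":0}
    - {"tx":0,"ty":0,"tz":-120,"wx":0,"wy":0,"wz":0,"gripper":0}

```text
time: 28.55
position: [0.475, -0.4159, 0.1872]
tool_rot: [-2.32, -2.116, 0.0]
ft_force: [0.8, -0.9, 0.9]
grip_width: 0.003
grip_force: 0.0
```

Request:
jog_arm:
  increments:
    - {"tx":40,"ty":0,"tz":-30,"wx":0,"wy":0,"wz":0,"gripper":0}
    - {"tx":80,"ty":0,"tz":-55,"wx":0,"wy":0,"wz":0,"gripper":0}
    - {"tx":115,"ty":0,"tz":-55,"wx":0,"wy":0,"wz":0,"gripper":0}
    - {"tx":115,"ty":0,"tz":-55,"wx":0,"wy":0,"wz":0,"gripper":0}
    - {"tx":115,"ty":0,"tz":-55,"wx":0,"wy":0,"wz":0,"gripper":0}

```text
time: 28.97
position: [0.4881, -0.2977, 0.2433]
tool_rot: [2.312, 2.123, 0.002]
ft_force: [0.2, 0.8, -0.2]
grip_width: 0.01
grip_force: 0.0
```

```bash
python3 - <<'E'
from h import *
to([.055,0,.25])
s=vision.get_image("scene");t=vision.get_image("top");w=vision.get_image("wrist");q=[]
for im in(s,t):
    p=proj(im,c2w([-.067,0,.103]));h=cv2.cvtColor(im["color"],cv2.COLOR_BGR2HSV);m=((h[...,0]<6)|(h[...,0]>174))&(h[...,1]>120)
    y,x=np.where(m);k=(abs(x-p[0])<14)&(abs(y-p[1])<14);q.append((im,x[k].mean(),y[k].mean()));print(k.sum(),q[-1][1:])
print(w2c(tri(q))*1e3)
for u in(250,262,385):print(w["color"][225:255,u,2].tolist())
E
```

```text
t 28.9667 case [ 54.7  -2.2 243.3] shift [ 0.3 -2.1 -6.7] w [0.003 0.001 0.006] F [ 0.2  0.8 -0.2] g 0.01
73 (np.float64(278.83561643835617), np.float64(228.42465753424656))
139 (np.float64(311.2517985611511), np.float64(283.37410071942446))
[-67.69827352   0.66644505 104.6535734 ]
[229, 231, 228, 229, 229, 230, 231, 228, 230, 230, 230, 230, 230, 232, 231, 162, 80, 81, 113, 161, 210, 228, 227, 221, 225, 231, 232, 229, 230, 228]
[230, 230, 230, 228, 230, 229, 230, 230, 230, 231, 228, 230, 232, 234, 232, 168, 87, 60, 67, 81, 115, 137, 133, 174, 223, 233, 232, 230, 230, 231]
[165, 164, 164, 165, 164, 164, 162, 161, 162, 162, 164, 163, 160, 162, 157, 145, 106, 64, 69, 92, 109, 128, 140, 145, 146, 151, 164, 165, 159, 161]
```

The lever end has not moved after the 18 N press, and the lid is still drawn in with the robot clear. Handing in.

```bash
python3 -c "
from bench import ctrl
print(ctrl.close_job())"
```

```text
the job is handed in; nothing more can be done
None
```

The loop is hooked over the keeper and the lever is pressed down flat. The lid stayed drawn in with the arm clear, readings on the lever and lid stayed under about 19 N, and the job was handed in at about 29 s with no verdict returned.

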